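Set up the tile bench: pattern board on the rail, magazine loaded, first tile fed

ROBOT

A 7-joint arm with a two-finger parallel gripper is mounted at the origin on the work surface. World frame = base frame: x ahead of the robot, y to its left, z up, the work surface at z = 0. Lengths are in m, angles in rad, forces in N, time in s.
With the tool pointing down it reaches from about 0.4 to 0.875 m from the base axis. Payload 19.3 kg.
Tool frame: the origin (TCP) lies midway between the tips of the shut fingers; the grasp point (between the pads) lies 19 mm behind it; z points along the fingers, y is the direction in which the jaws open and shut (so a half turn about z gives the same grasp; the last joint's range is limited). The gripper opens to 85 mm and grips with 20 to 120 N. Pads are 22 mm wide; open, the fingers measure 114 mm over their backs; the gripper's body (76 mm by 85 mm) begins 54 mm behind the grasp point. The pads swing forward as they close: fully open they stand 13 mm farther back than shut.
Start: joints at [1.155, 0.521, -0.036, 1.599, 0.021, 1.021, -0.113], TCP at [0.212, -0.588, 0.231] pointing down, gripper open.
Joint ranges: [-2.91, 2.91], [-0.3, 2.13], [-1.5, 1.42], [0.17, 2.43], [-1.26, 4.41], [0.16, 1.93], [-2.52, 2.52]. Speed limits (rad/s): [1.89, 1.89, 2.39, 2.39, 3.01, 3.01, 3.01].

INTERFACE

Orientations are given as [roll, pitch, yaw] about the fixed x, y, z axes, in that order (R = Rz(yaw) Ry(pitch) Rx(roll)).
In Python, from workcell import telemetry, cams, workorder gives the robot as it stands. The module is installed in compiled form; this text tells all that it offers.
- The arm moves only by the tool apply_moves, never from a script. Its argument "steps" is a list of rows, each a list of 4 numbers: the shift along the tool's x, y, z in cm, then the turn about the tool's z in rad. A call has exactly 10 rows; each row is the pose to reach, as a shift and turn from the pose commanded when the call began, along the tool's axes at that moment; what a row does not reach only later rows make up. A row lasts 1/12 s, in which the tool goes at most 41.7 mm and 7.16 degrees, less where a joint would pass 70% of its speed; a pose out of reach is approached as far as the arm can. A call with a gripper value outside its range is refused whole. "claw" is the closure, from 0 (fully open) to 1 (shut), set as the call begins (left out, the last holds). The fingers move at their own pace and stop on an object; "force" is the grip in N (left out, the last holds). Time passes only in rows, so rows that repeat a pose let the fingers close, or fill a call up. It gives the time, the measured TCP pose, the force and the opening at its end, in the units of the state.
- telemetry.observe(): the state, without advancing time (a new reading comes with each control period).
- cams.grab_frame(name): name is "scene" or "side" or "wrist"; returns a dict with "color" (400x640x3 uint8, red, green, blue), "mtx" (3x3 intrinsics, pixels), "k1" (the pictures are not rectified: a ray, as slopes to the right and down, at radius r is drawn at 1 + k1 r^2 times it, then the intrinsics apply), "eye" and "orientation" of the camera in the world; the wrist camera has in their place "T_tool_cam" (4x4, takes a point from camera to tool coordinates, whose origin is the TCP and whose axes are the flange's). Camera axes: x right, y down, z forward; pixel columns grow to the right and rows downward; lengths in m; the calibration is good to about 2 mm. A picture is of the moment at which its call begins: read the wrist's pose just before it. There is no depth.
- workorder.job_done(): hands the job in, once; it reports no verdict.
Trained networks look in the newest picture that a camera, given by its name, has taken for a name from the list of things; names that differ only in an ending like _2 or _b are one class to them, and where a whole thing is asked for, a point or a joint stands for the part that bears it (a point fixed in the world has none). Each returns a list of dicts, best first, with "score" (0 to 1); they miss things now and then, are a little off and sometimes report something else, mostly with a low value. They report only what shows in the picture. A call takes as long as a camera call. They do not tell look-alikes from the thing itself.
- cams.find_in(camera, name): "box" ([left, top, width, height] in pixels, round what is visible of it).
- cams.pinpoint(camera, name): "uv" ([column, row] in pixels: a listed point, or the origin of a listed thing).
The state is a dict: "clock": time; "qpos": joint angles; "qd": joint speeds; "joint_efforts": joint torques, N m; "position": TCP position; "tool_rot": TCP orientation; "force": force on the tool from outside, world axes, zero at the start; "moment": the same for the moment, N m; "grip_width": finger opening in m.
Only numpy, scipy, OpenCV 4.12 (cv2) and the standard library are available. Lean on these libraries where they do the work, as an engineer would, in place of code of your own. Each camera call takes 0.05 s, during which the arm holds its last target. There are 200 camera calls.

TASK

Set up the tile-painting bench for the next batch: take the pattern board out of its wooden rack, hook it over the rail at the open stretch that the keeper wire does not cover, slide it along to the mark and leave it hanging there. Load the bisque tiles flat into the feed magazine, the trial tile with the hole first so that it comes out first, then every plain tile; when all are in, pull the sprung feed slide fully out to its stop and let it go home, so that the trial tile is fed out flat on the outlet tray and the plain tiles stay in the magazine. Leave the bowl, the jar and the brush alone.

Things in the scene. Friction and masses are not known exactly. Their poses are not given: they have to be found in the camera images.
- hanger: Pattern board, 0.3 kg: board 80 wide (y), 10 thick (x), 93 mm tall, a steel hook and a wooden grip above, 229 mm in all. Hook strip 24 mm wide; its spine rises at x -20 to -16 mm, its front leg at x +16 to +20 mm ends 143 mm up; the mouth, 50 mm high between that end and the board's top, faces +x. Origin: middle of the board's lower edge, z up. Starts upright in the rack
- hook (a point): the hanger's seat, below the hook's inverted-V crown: the rail's centre line lies here once it hangs. 165 mm above the hanger's origin, same axes. To hook on: in the open stretch, hanger x along rail x, seat 47 mm above the rail's line and 50 mm or more to its -x side; move to +x until over the rail, then lower 47 mm
- hanger_grip (a point): point in the wooden grip (12 mm in x, 30 mm in y, 34 mm tall), 14 mm below its top, 215 mm above the hanger's origin, 50 mm above the seat; held here, the fingertips stay above the keeper wire. Axes as the hanger's
- rack: fixed wooden rack, 70 by 100 mm; the board stands in its slot, which runs along the rack's y from 12 to 48 mm above the table with 0.8 mm play each side. Draw the board straight up 45 mm or more to free it. Origin: middle of its underside
- rail: fixed stand: steel rail, 16 mm diameter, along its y, centre line 225 mm up, posts 243 mm high at y -235 and +235 mm. Keeper wire, 6 mm, at x +15 mm, 20 mm above the line, covers y -35 to 235 mm, its end bent up to y -60: a hook slides under it but cannot go on or off there. Open stretch y -228 to -60 mm. Origin on the table below mid rail; x away from the robot
- mark (a point): the mark: a black band round the rail, with a black pointer clip on the keeper wire beside it. The point lies on the rail's centre line; axes as the rail's. The hanger's seat belongs at this point
- magazine: fixed tile magazine. Origin on the table under the tile well; x along the tile's length, y the feed direction. Floor 26 mm up. Four corner angles, 92 mm high, flared to 103, form a well 106 (x) by 60 mm (y), open over the middle 70 mm of the long sides, so a tile held across its width can go in. Outlet tray at y 34 to 98 mm with guides (x +-60 mm, 38 mm high) and an end lip
- feed (a joint): travel of the sprung feed slide, m: 0 home, 0.065 at its stop, pulled to the magazine's -y. A plate 10 mm thick, at home it covers the magazine floor, so the first tile loaded lies on it, 36 mm above the table. Pulled to the stop, it lets the lowest tile drop; let go, its damped spring (9 N home, 16 N at the stop) drives it home in about a second and pushes that tile out on the tray
- feed_knob (a point): the feed slide's upright black knob: stem 16 mm diameter, 36 to 76 mm above the table, head 24 mm diameter up to 84 mm. Point on its axis, 58 mm above the table, at the magazine's y = -100 mm when home; moves with the slide
- trial: trial tile: terracotta, 100 by 55 by 12 mm, 0.11 kg, with an 18 mm hole through it 30 mm from its centre. Origin: centre of its underside; x along its length, z up. Starts flat on the table; either way round in the magazine will do
- tile1: plain bisque tile, terracotta, 100 by 55 by 12 mm, 0.12 kg. Origin: centre of its underside; x along its length, z up. Starts flat on the table. May be absent
- tile2: plain bisque tile, terracotta, 100 by 55 by 12 mm, 0.12 kg. Origin: centre of its underside; x along its length, z up. Starts flat on the table. May be absent
- tile3: plain bisque tile, terracotta, 100 by 55 by 12 mm, 0.12 kg. Origin: centre of its underside; x along its length, z up. Starts flat on the table. May be absent
- tile4: plain bisque tile, terracotta, 100 by 55 by 12 mm, 0.12 kg. Origin: centre of its underside; x along its length, z up. Starts flat on the table. May be absent
- bowl: white ceramic bowl, 110 mm across; a bystander, to be left alone. Origin: centre of its underside as it stands or lies
- jar: blue glaze jar, 60 mm across, 85 mm tall; a bystander, to be left alone. Origin: centre of its underside as it stands or lies
- brush: brush, 170 mm long, lying; a bystander, to be left alone. Origin: centre of its underside as it stands or lies
Not all that is in view belongs to the job. Of the things that look like the hanger, the smaller one is meant. Leave any purple look-alike of the tile4 alone.

How it is judged:
On the way, in this order (a step that is already met when the one before it is completed fails the run):
1. all tiles lie flat in the magazine, the trial tile lowest, the feed slide home (x of trial in the frame of magazine between -0.008 and 0.008 m and y of trial in the frame of magazine between -0.008 and 0.008 m and z of trial in the frame of magazine between 0.031 and 0.04 m and angle between each of trial, tile1, tile2, tile3, tile4's own z axis and vertical below 0.12 rad and value of joint feed below 0.004 m and x of tile1 in the frame of magazine between -0.008 and 0.008 m and y of tile1 in the frame of magazine between -0.008 and 0.008 m and z of tile1 in the frame of magazine between 0.044 and 0.09 m and x of tile2 in the frame of magazine between -0.008 and 0.008 m and y of tile2 in the frame of magazine between -0.008 and 0.008 m and z of tile2 in the frame of magazine between 0.044 and 0.09 m and x of tile3 in the frame of magazine between -0.008 and 0.008 m and y of tile3 in the frame of magazine between -0.008 and 0.008 m and z of tile3 in the frame of magazine between 0.044 and 0.09 m and x of tile4 in the frame of magazine between -0.008 and 0.008 m and y of tile4 in the frame of magazine between -0.008 and 0.008 m and z of tile4 in the frame of magazine between 0.044 and 0.09 m), for 0.2 s.
2. the feed slide is pulled out to its stop (value of joint feed above 0.061 m), for 0.1 s.
At the end, for the whole second after the job is handed in: Hanger hangs still, seat within 8 mm of the mark along the rail and 6 mm of its centre line, tilt under 0.15 rad. Trial tile flat on the outlet tray, within 12 mm of its middle line. All plain tiles flat in the magazine within 8 mm of its centre. Slide home within 4 mm. All at rest (x of trial in the frame of magazine between -0.012 and 0.012 m and y of trial in the frame of magazine between 0.052 and 0.078 m and z of trial in the frame of magazine between 0.022 and 0.03 m and angle between trial's own z axis and vertical below 0.08 rad and value of joint feed below 0.004 m and linear speed of each of trial, tile1, tile2, tile3, tile4, hanger below 0.02 m/s and x of tile1 in the frame of magazine between -0.008 and 0.008 m and y of tile1 in the frame of magazine between -0.008 and 0.008 m and z of tile1 in the frame of magazine between 0.031 and 0.078 m and angle between each of tile1, tile2, tile3, tile4's own z axis and vertical below 0.12 rad and x of tile2 in the frame of magazine between -0.008 and 0.008 m and y of tile2 in the frame of magazine between -0.008 and 0.008 m and z of tile2 in the frame of magazine between 0.031 and 0.078 m and x of tile3 in the frame of magazine between -0.008 and 0.008 m and y of tile3 in the frame of magazine between -0.008 and 0.008 m and z of tile3 in the frame of magazine between 0.031 and 0.078 m and x of tile4 in the frame of magazine between -0.008 and 0.008 m and y of tile4 in the frame of magazine between -0.008 and 0.008 m and z of tile4 in the frame of magazine between 0.031 and 0.078 m and x of hook in the frame of rail between -0.006 and 0.006 m and z of hook in the frame of rail between 0.219 and 0.23 m and y of hook in the frame of mark between -0.008 and 0.008 m and angle between hanger's own z axis and vertical below 0.15 rad); the robot touches nothing.
It fails at once if a bystander (bowl, jar or brush) is moved more than 30 mm (distance of any of bowl, jar, brush from where it was at the start of the episode above 0.03 m).
Of tile1, tile2, tile3, tile4 only 2 to 4 are there at a start; the rules pass over those that are not, and their reading is None.
At some moment in a run one of trial, tile1, tile2, tile3, tile4 may be knocked a few centimetres aside while the robot is not near it.
It also fails if it takes over 210 s, if anything falls off the work surface, if the arm or the gripper's body presses on something with over 40 N, if the wrist force passes 120 N, or if a joint passes its speed limit or range.

## Working session

There is one attempt and no reset: what is moved stays moved. The work goes in short steps, Python scripts to look and compute and a tool call to move; the robot and the scene stay as the last step left them, time stands still between calls to the robot, and variables do not carry over. Pictures are saved under pics/ and viewed, about 12 in all and at most 16, crops included, and the job is handed in when it is done.

Besides the shell and the picture viewer there is one more tool, called after "Call:" as name([rows], argument=value, ...), one row to a line, values as JSON. apply_moves: Moves the arm, as the interface text tells. Its arguments: {"type":"object","properties":{"steps":{"type":"array"},"claw":{"type":"number"},"force":{"type":"number"}},"required":["steps"]}

```bash
mkdir -p pics; cat > h.py <<'E'
import numpy as np, cv2
from scipy.spatial.transform import Rotation as R
from workcell import telemetry, cams, workorder
def Rm(o):
    o=np.array(o,float)
    if o.shape==(3,3): return o
    return R.from_euler('xyz',o).as_matrix() if o.size==3 else R.from_quat(o).as_matrix()
class Cam:
    def __init__(s,name):
        st=telemetry.observe(); s.f=f=cams.grab_frame(name); s.name=name; s.im=f['color']
        s.K=np.array(f['mtx']); s.k1=f['k1']
        if 'eye' in f: s.p=np.array(f['eye']); s.R=Rm(f['orientation'])
        else:
            T=np.eye(4); T[:3,:3]=Rm(st['tool_rot']); T[:3,3]=st['position']; T=T@np.array(f['T_tool_cam']); s.p=T[:3,3]; s.R=T[:3,:3]
    def ray(s,uv):
        x=cv2.undistortPoints(np.array([[uv]],float),s.K,np.array([s.k1,0,0,0.]))[0,0]
        return s.R@np.array([x[0],x[1],1])
    def atz(s,uv,z):
        d=s.ray(uv); return s.p+d*(z-s.p[2])/d[2]
    def proj(s,P):
        q=cv2.projectPoints(((np.atleast_2d(P)-s.p)@s.R)[:,None],np.zeros(3),np.zeros(3),s.K,np.array([s.k1,0,0,0.]))[0]; return q[:,0]
    def save(s,fn,crop=None,scale=1):
        im=s.im[...,::-1]
        if crop: x,y,w,h=crop; im=im[y:y+h,x:x+w]
        cv2.imwrite('pics/'+fn,cv2.resize(im,None,fx=scale,fy=scale,interpolation=cv2.INTER_CUBIC))
def tri(c1,u1,c2,u2):
    A=[];b=[]
    d1=c1.ray(u1);d2=c2.ray(u2);d1/=np.linalg.norm(d1);d2/=np.linalg.norm(d2)
    M=np.zeros((3,3));v=np.zeros(3)
    for c,d in((c1,d1),(c2,d2)):
        Q=np.eye(3)-np.outer(d,d);M+=Q;v+=Q@c.p
    X=np.linalg.solve(M,v); return X,[np.linalg.norm(c.proj(X)[0]-u) for c,u in((c1,u1),(c2,u2))]
E
cat > l.py <<'E'
from h import *
print(telemetry.observe())
for n in('scene','side'):
    c=Cam(n); c.save(n+'0.png',scale=1.25); print(n,c.p,c.R.round(2).tolist(),c.K[0,0],c.k1,c.f['orientation'])
    for t in 'hanger hook hanger_grip rack rail mark magazine feed_knob trial tile1 bowl jar brush'.split():
        print(t,[(np.round(d['uv']).tolist(),round(d['score'],2)) for d in cams.pinpoint(n,t)][:7])
E
python3 l.py
```

```text
{'clock': 0.0, 'qpos': array([ 1.15480665,  0.5220118 , -0.03634226,  1.59999271,  0.02121491,
        1.02111882, -0.11281039]), 'qd': array([ 0.00035686,  0.00029235, -0.00132267, -0.00069388,  0.00057165,
        0.00030068,  0.00140589]), 'joint_efforts': array([ 6.67808708e-04, -9.27104187e+01,  1.98025435e+00, -3.69935703e+01,
        1.79210608e-02,  8.14137835e-03, -9.99643675e-07]), 'position': array([ 0.21169188, -0.58769797,  0.23073243]), 'tool_rot': array([-3.14045086e+00,  8.76668034e-05,  3.45789772e-01]), 'force': array([ 0.0060553 ,  0.85540381, -0.41118912]), 'moment': array([0.01504357, 0.05600578, 0.01659718]), 'grip_width': 0.08544256474801165}
scene [1.13503834 0.39040262 1.20380002] [[-0.49, 0.72, -0.5], [0.87, 0.4, -0.29], [-0.01, -0.57, -0.82]] 441.02828110638575 -0.09100287893582877 [-2.52973938  0.00787817  2.08487024]
hanger [([205.0, 198.0], 0.83), ([178.0, 235.0], 0.81)]
hook [([159.0, 196.0], 0.8), ([194.0, 168.0], 0.62)]
hanger_grip [([191.0, 162.0], 0.67), ([151.0, 182.0], 0.59)]
rack [([204.0, 199.0], 0.58)]
rail []
mark [([304.0, 238.0], 0.56)]
maga
[... 282 characters left out ...]
.73)]
side [-0.27422478  0.7353387   1.0038126 ] [[-0.7, -0.44, 0.57], [-0.71, 0.45, -0.54], [-0.02, -0.78, -0.63]] 401.3452366120302 -0.013811984794112265 [-2.24688071  0.02115028 -2.34595314]
hanger [([357.0, 175.0], 0.88), ([333.0, 165.0], 0.59)]
hook [([334.0, 121.0], 0.79), ([363.0, 142.0], 0.77)]
hanger_grip [([360.0, 126.0], 0.74), ([335.0, 105.0], 0.6)]
rack [([357.0, 176.0], 0.72)]
rail []
mark [([262.0, 166.0], 0.58)]
magazine [([349.0, 213.0], 0.89)]
feed_knob [([368.0, 191.0], 0.86)]
trial [([247.0, 284.0], 0.69)]
tile1 [([285.0, 230.0], 0.91), ([249.0, 196.0], 0.82), ([304.0, 248.0], 0.76)]
bowl [([195.0, 286.0], 0.91)]
jar [([414.0, 178.0], 0.73)]
brush [([309.0, 323.0], 0.78)]
```

View pics/scene0.png

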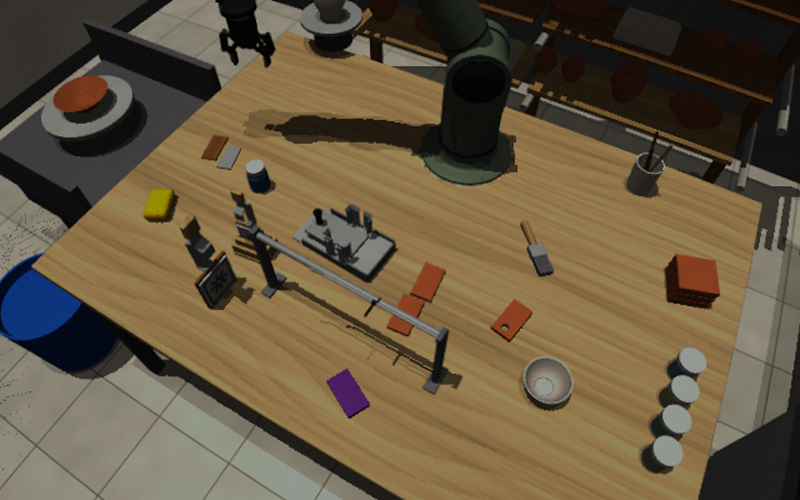

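View pics/side0.png

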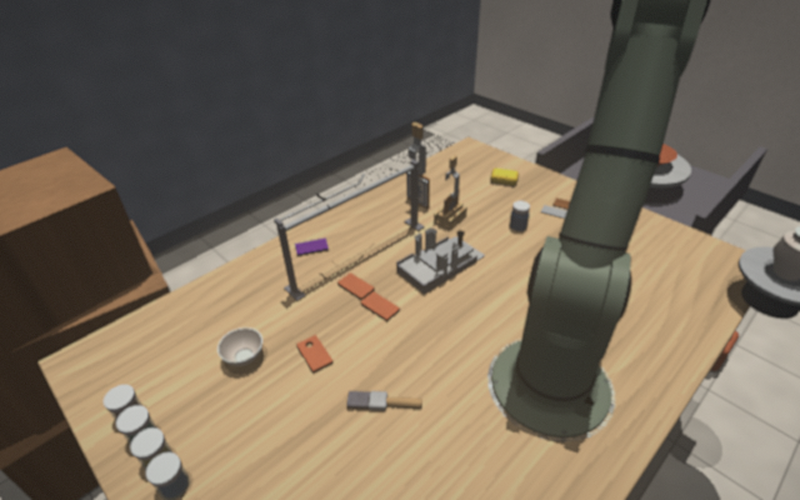

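Scene (original pixels): the smaller hanger in the rack is at (205,198), and the larger framed look-alike is at (178,235). The trial tile is at (409,258), plain tiles at (343,226) and (322,251), and the purple look-alike at (276,315). The magazine is at (280,201) and the knob at (253,173). The small terracotta piece at (172,118) and the brick stack at (553,225) are probably clutter. I'll measure positions next.

```bash
cat > m.py <<'E'
from h import *
a=Cam('scene');b=Cam('side')
print('img center',a.atz([320,200],0))
P={'hanger':((205,198),(357,175)),'hook':((194,168),(363,142)),'bigHook':((159,196),(334,121)),'grip':((191,162),(360,126)),'mark':((304,238),(262,166)),'mag':((280,201),(349,213)),'knob':((253,173),(368,191)),'trial':((409,258),(247,284)),'t1':((343,226),(304,248)),'t2':((322,251),(285,230)),'purple':((276,315),(249,196)),'bowl':((432,312),(195,286)),'jar':((210,150),(414,178)),'brush':((427,197),(309,323)),
'railL':((204,184),(332,134)),'railR':((356,267),(226,178))}
for k,(u,v) in P.items():
    X,e=tri(a,np.array(u,float),b,np.array(v,float)); print(k,X.round(3),np.round(e,1))
for n,u in(('feetL',(218,234)),('feetR',(345,308)),('smallterr',(172,118)),('stack',(553,235)),('stackL',(533,220)),('stackR',(572,222))): print(n,a.atz(u,0).round(3))
def tile(c,uv):
    im=c.im.astype(int); m=((im[...,0]>90)&(im[...,0]>1.7*im[...,1])&(im[...,0]>1.7*im[...,2])).astype(np.uint8)
    n,l,s,cc=cv2.connectedComponentsWithStats(m); i=l[int(uv[1]),int(uv[0])]
    print(s[i]); mm=(l==i).astype(np.uint8)
    ct=max(cv2.findContours(mm,0,2)[0],key=cv2.contourArea)[:,0]
    w=np.array([c.atz(q,.012)[:2] for q in ct],np.float32)
    r=cv2.minAreaRect(w); print(c.name,uv,np.round(r[0],3),np.round(r[1],3),r[2])
for c,L in((a,((400,250),(343,226),(322,251))),(b,((253,286),(304,245),(285,229)))):
    for u in L: tile(c,u)
E
python3 m.py
```

```text
img center [0.4126519 0.0010642 0.       ]
hanger [ 0.602 -0.322  0.014] [2.1 1.7]
hook [ 0.596 -0.334  0.166] [0.1 0.1]
bigHook [ 0.746 -0.327  0.209] [0.9 0.6]
grip [ 0.611 -0.321  0.231] [2.8 2.1]
mark [0.674 0.099 0.232] [1.  0.7]
mag [ 0.476 -0.119 -0.004] [1.7 1.5]
knob [ 0.463 -0.221  0.059] [1.  0.9]
trial [0.472 0.345 0.004] [1.7 1.7]
t1 [ 0.464  0.114 -0.003] [0.6 0.6]
t2 [ 0.577  0.101 -0.   ] [1.2 1.1]
purple [0.819 0.085 0.009] [0.1 0. ]
bowl [ 0.592  0.466 -0.007] [0.6 0.5]
jar [ 0.418 -0.451  0.012] [1.9 1.6]
brush [0.233 0.308 0.005] [0.4 0.5]
railL [ 0.66  -0.228  0.225] [1.6 1.1]
railR [0.685 0.243 0.246] [2.6 1.9]
feetL [ 0.683 -0.217  0.   ]
feetR [0.703 0.242 0.   ]
smallterr [ 0.356 -0.682  0.   ]
stack [0.168 0.719 0.   ]
stackL [0.144 0.647 0.   ]
stackR [0.087 0.767 0.   ]
[     0      0    640    400 252817]
scene (400, 250) [ 0.14  -0.162] [1.942 3.432] 28.866941452026367
[329 210  27  30 460]
scene (343, 226) [0.468 0.111] [0.099 0.054] 4.9225754737854
[     0      0    640    400 252817]
scene (322, 251) [ 0.14  -0.162] [1.942 3.432] 28.866941452026367
[     0      0    640    400 255991]
side (253, 286) [ 1.774 -0.656] [6.623 4.031] 40.202476501464844
[     0      0    640    400 255991]
side (304, 245) [ 1.774 -0.656] [6.623 4.031] 40.202476501464844
[     0      0    640    400 255991]
side (285, 229) [ 1.774 -0.656] [6.623 4.031] 40.202476501464844
```

```bash
cat > go.py <<'E'
import sys
from workcell import telemetry
import numpy as np
from scipy.spatial.transform import Rotation as R
s=telemetry.observe(); p=s['position']; yaw=s['tool_rot'][2]
def d(x,y,z,w,p=p,yaw=yaw):
    v=np.array([x,y,z])-p; c,q=np.cos(yaw),np.sin(yaw)
    print('rows:',[round(100*(c*v[0]+q*v[1]),2),round(100*(q*v[0]-c*v[1]),2),round(-100*v[2],2),round((yaw-w+np.pi)%(2*np.pi)-np.pi,3)])
a=list(map(float,sys.argv[1:]))
print(round(s['clock'],1),p.round(4),np.round(s['tool_rot'],3),np.round(s['force'],1),round(s['grip_width'],4))
while a:
    t=a[:4]; d(*t); p=np.array(t[:3]);yaw=t[3]; d.__defaults__=(p,yaw); a=a[4:]
E
python3 go.py .5 0 .4 0
```

```text
1.5 [ 0.2118 -0.588   0.2313] [-3.142  0.     0.346] [-1.   0.5  0.6] 0.0857
rows: [np.float64(47.04), np.float64(-45.55), np.float64(-16.87), np.float64(0.346)]
```

Call:
apply_moves([
  [4,-4,-3,0.1],
  [8,-8,-6,0.2],
  [11,-11,-9,0.35],
  [14,-14,-11,0.35],
  [17,-17,-13,0.35],
  [20,-20,-15,0.35],
  [23,-23,-16,0.35],
  [25.5,-25.5,-17,0.35],
  [28,-28,-17,0.35],
  [30,-30,-17,0.35],
])

```text
clock: 2.33
position: [0.3739, -0.2426, 0.3959]
tool_rot: [3.14, -0.002, -0.005]
force: [1.0, -0.4, -0.0]
grip_width: 0.0854
```

```bash
python3 go.py .5 0 .4 0
```

```text
2.3 [ 0.3739 -0.2426  0.3959] [ 3.14e+00 -2.00e-03 -5.00e-03] [ 1.  -0.4 -0. ] 0.0854
rows: [np.float64(12.5), np.float64(-24.32), np.float64(-0.41), np.float64(-0.005)]
```

Call:
apply_moves([
  [2,-3.5,0,0],
  [4,-7,0,0],
  [6,-10.5,0,0],
  [8,-14,0,0],
  [10,-17.5,0,0],
  [12,-21,0,0],
  [12.5,-24,-0.5,0],
  [12.5,-24.3,-0.5,0],
  [12.5,-24.3,-0.5,0],
  [12.5,-24.3,-0.5,0],
])

```text
clock: 3.17
position: [0.4993, -0.0024, 0.3995]
tool_rot: [3.141, 0.0, -0.004]
force: [-1.4, -1.0, -0.5]
grip_width: 0.0851
```

```bash
python3 - <<'E'
from h import *
c=Cam('wrist'); c.save('w1.png',scale=1.25); print(c.p,c.R.round(2).tolist())
for u in((0,0),(640,0),(320,200),(0,400),(640,400)):print(u,c.atz(u,0).round(3))
for t in 'magazine feed_knob trial tile1 mark hook hanger_grip rack'.split():
    print(t,[(np.round(d['uv'],1).tolist(),round(d['score'],2),c.atz(d['uv'],0).round(3)[:2].tolist()) for d in cams.pinpoint('wrist',t)][:5])
E
```

```text
[ 0.58304048 -0.0030787   0.54253619] [[-0.0, -0.94, -0.33], [-1.0, 0.0, 0.0], [-0.0, 0.33, -0.94]]
(0, 0) [0.706 0.461 0.   ]
(640, 0) [ 0.702 -0.478  0.   ]
(320, 200) [ 0.393 -0.009  0.   ]
(0, 400) [-0.087  0.721  0.   ]
(640, 400) [-0.093 -0.737  0.   ]
magazine [([383.3, 157.8], 0.61, [0.469, -0.117])]
feed_knob [([456.0, 172.2], 0.8, [0.443, -0.244])]
trial [([118.1, 163.9], 0.81, [0.46, 0.338]), ([622.6, 69.5], 0.18, [0.607, -0.482])]
tile1 [([251.9, 155.7], 0.84, [0.473, 0.107]), ([246.8, 94.5], 0.81, [0.572, 0.108])]
mark [([22.1, 87.4], 0.27, [0.585, 0.465])]
hook [([627.3, 68.9], 0.96, [0.608, -0.489]), ([250.6, 158.4], 0.7, [0.469, 0.11])]
hanger_grip []
rack [([525.6, 73.7], 0.9, [0.602, -0.332])]
```

View pics/w1.png

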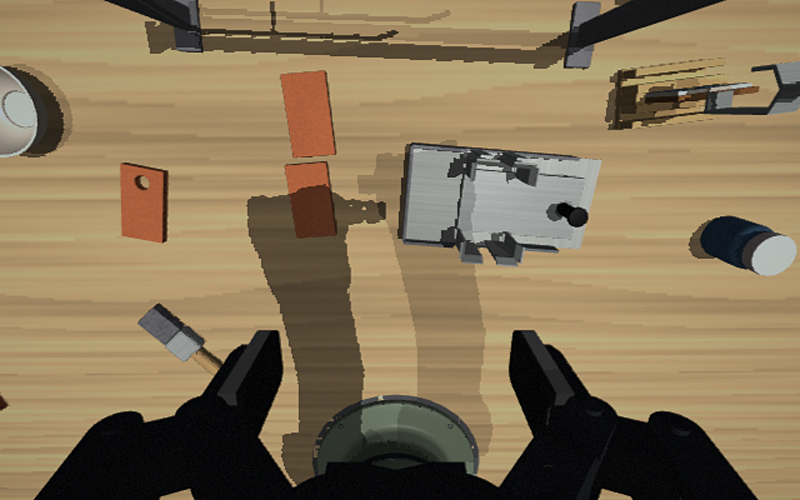

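The wrist view at 800 px shows the trial tile at (143,203), plain tiles at (308,115) and (310,200), and the magazine near (480,200) with its knob at (575,215). The rack with the hanger is at (680,95). I'll move over the magazine to measure it.

Call:
apply_moves([
  [0.5,3,1,0],
  [1,6,2,0],
  [1.5,9,3,0],
  [2,11.5,4,0],
  [2,11.7,5,0],
  [2,11.7,5,0],
  [2,11.7,5,0],
  [2,11.7,5,0],
  [2,11.7,5,0],
  [2,11.7,5,0],
])

```text
clock: 4.45
position: [0.5192, -0.1182, 0.3503]
tool_rot: [3.141, -0.001, -0.003]
force: [0.1, -0.5, -0.9]
grip_width: 0.0852
```

```bash
cat >> h.py <<'E'
def tiles(c,zt=.012,verbose=True):
    hsv=cv2.cvtColor(c.im,cv2.COLOR_RGB2HSV)
    m=(((hsv[...,0]<12)|(hsv[...,0]>172))&(hsv[...,1]>140)&(hsv[...,2]>50)).astype(np.uint8)
    m=cv2.morphologyEx(m,cv2.MORPH_OPEN,np.ones((3,3)))
    out=[]
    for ct in cv2.findContours(m,cv2.RETR_CCOMP,2)[0]:
        if cv2.contourArea(ct)<300: continue
        w=np.array([c.atz(q,zt)[:2] for q in ct[:,0].astype(float)],np.float32)
        r=cv2.minAreaRect(w); L,W=r[1]; an=np.deg2rad(r[2])
        if L<W: L,W=W,L; an+=np.pi/2
        an=(an+np.pi/2)%np.pi-np.pi/2
        out.append((r[0],L,W,an))
        if verbose: print('tile c',np.round(r[0],4),'LxW',round(L,3),round(W,3),'axis',round(an,3),'px',ct[:,0].mean(0).round())
    return out
E
python3 - <<'E'
from h import *
print(telemetry.observe()['position'])
c=Cam('wrist'); c.save('w2.png',crop=(180,20,400,300),scale=2); tiles(c)
for t in 'magazine feed_knob trial tile1 rack hook hanger_grip'.split():
    print(t,[(np.round(d['uv'],1).tolist(),round(d['score'],2),c.atz(d['uv'],0 if t!='feed_knob' else .058).round(3)[:2].tolist()) for d in cams.pinpoint('wrist',t)][:5])
E
```

```text
[ 0.51920831 -0.11819682  0.35025274]
tile c [0.4678 0.1098] LxW 0.1 0.057 axis 0.079 px [170. 180.]
tile c [0.4641 0.3349] LxW 0.102 0.063 axis -0.214 px [ 27. 177.]
tile c [0.5765 0.1047] LxW 0.099 0.057 axis 0.076 px [162. 106.]
magazine [([315.6, 175.3], 0.74, [0.472, -0.117])]
feed_knob [([385.9, 191.2], 0.9, [0.464, -0.217]), ([522.3, 209.2], 0.48, [0.436, -0.416])]
trial [([31.2, 181.7], 0.82, [0.463, 0.336])]
tile1 [([172.0, 177.1], 0.93, [0.47, 0.11]), ([163.4, 105.1], 0.89, [0.579, 0.107])]
rack [([460.8, 89.2], 0.81, [0.6, -0.328]), ([83.9, 300.3], 0.64, [0.238, 0.306]), ([316.5, 174.4], 0.63, [0.473, -0.118]), ([162.4, 107.7], 0.54, [0.575, 0.109])]
hook [([544.7, 92.2], 0.92, [0.595, -0.45]), ([162.4, 107.8], 0.22, [0.575, 0.109])]
hanger_grip [([584.2, 91.1], 0.88, [0.597, -0.507])]
```

View pics/w2.png

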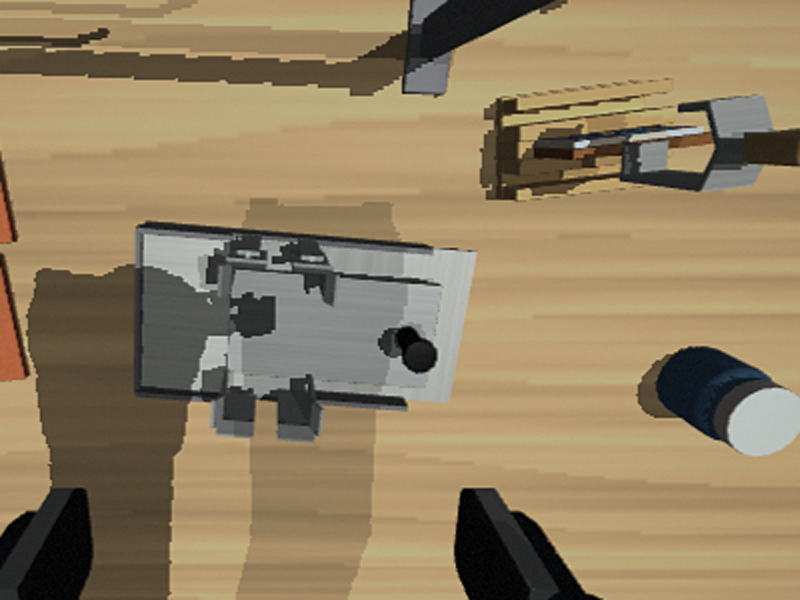

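```bash
python3 - <<'E'
from h import *
c=Cam('wrist')
f=lambda u,v,z:c.atz([180+u/2,20+v/2],z)[:2].round(4)
A,B=f(137,224,.038),f(432,248,.038);C,D=f(135,395,.038),f(405,408,.038)
for p,q in((A,B),(C,D)): 
    d=p-q; print(p,q,'yaw',np.arctan2(-d[0],d[1]),np.linalg.norm(d))
print('knobhead',f(418,355,.084),'slide edges',f(440,285,.036),f(228,265,.036),f(230,400,.036))
# model overlay
def ov(x,y,w):
    im=cv2.resize(c.im[20:320,180:580,::-1],None,fx=3,fy=3,interpolation=cv2.INTER_CUBIC)
    co,s=np.cos(w),np.sin(w)
    def L(P,col):
        P=np.array(P,float); Q=np.c_[x+co*P[:,0]-s*P[:,1],y+s*P[:,0]+co*P[:,1],P[:,2]]
        q=((c.proj(Q)-[180,20])*3).astype(int); cv2.polylines(im,[q.reshape(-1,1,2)],False,col,1)
    for sx in(-1,1):
        L([[sx*.06,.098,.038],[sx*.06,.034,.038],[sx*.06,-.1,.038]],(0,0,255))
        for sy in(-1,1):
            L([[sx*.035,sy*.03,.103],[sx*.035,sy*.03,.026]],(0,255,0))
            L([[sx*.035,sy*.03,.092],[sx*.053,sy*.03,.092],[sx*.053,sy*.01,.092]],(0,255,0))
    t=np.linspace(0,6.3,30);L(np.c_[.012*np.cos(t),-.1+.012*np.sin(t),.084+0*t],(0,255,255))
    L([[-.06,.098,.026],[.06,.098,.026]],(255,0,0))
    cv2.imwrite('pics/ov.png',im[220:760,120:880])
ov(.472,-.117,-.08)
E
```

```text
[ 0.5442 -0.0247] [ 0.5266 -0.2314] yaw -0.08494267109269457 0.20744794527784555
[ 0.4156 -0.0137] [ 0.404  -0.2201] yaw -0.056142489271751944 0.20672571199538775
knobhead [ 0.4627 -0.2162] slide edges [ 0.4996 -0.2397] [ 0.5148 -0.0871] [ 0.4104 -0.0858]
```

View pics/ov.png

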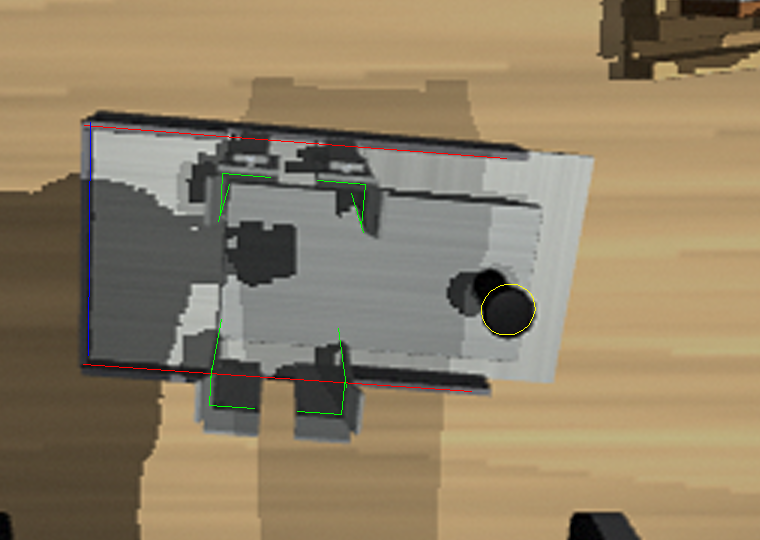

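The overlay fits: the magazine is at (0.472,-0.117), yaw about -0.077. Now to the trial tile.

Call:
apply_moves([
  [-0.5,-4,0,0],
  [-1,-8,0,0],
  [-1.5,-12,0,0],
  [-2,-16,0,0.05],
  [-2.5,-20,1,0.1],
  [-3,-24,2,0.2],
  [-3.5,-28,3,0.2],
  [-4,-32,4,0.2],
  [-4.5,-36,5,0.2],
  [-5,-40,6,0.2],
])

```text
clock: 5.73
position: [0.4718, 0.2633, 0.2933]
tool_rot: [-3.141, 0.004, -0.201]
force: [0.3, 0.4, -0.1]
grip_width: 0.0851
```

Call:
apply_moves([
  [-0.4,-3,3,0],
  [-0.6,-5,6,0],
  [-0.6,-6,9,0],
  [-0.6,-6,9,0],
  [-0.6,-6,9,0],
  [-0.6,-6,9,0],
  [-0.6,-6,9,0],
  [-0.6,-6,9,0],
  [-0.6,-6,9,0],
  [-0.6,-6,9,0],
])

```text
clock: 6.57
position: [0.4803, 0.3183, 0.2055]
tool_rot: [-3.141, 0.001, -0.205]
force: [-0.1, -0.8, 0.4]
grip_width: 0.0855
```

```bash
python3 - <<'E'
from h import *
print(telemetry.observe()['position'],telemetry.observe()['tool_rot'])
c=Cam('wrist'); c.save('w3.png'); tiles(c)
E
python3 go.py .464 .335 0 -.2
```

```text
[0.48025623 0.31831713 0.20551854] [-3.14073139e+00  1.18773674e-03 -2.05425021e-01]
tile c [0.4646 0.3384] LxW 0.101 0.055 axis -0.196 px [306. 190.]
tile c [0.4676 0.1123] LxW 0.1 0.055 axis 0.078 px [510. 138.]
tile c [0.5664 0.1065] LxW 0.079 0.055 axis 0.071 px [515.  60.]
6.6 [0.4801 0.3184 0.2053] [-3.141e+00  1.000e-03 -2.050e-01] [ 0.5  0.4 -0. ] 0.0855
rows: [np.float64(-1.91), np.float64(-1.3), np.float64(20.53), np.float64(-0.005)]
```

View pics/w3.png

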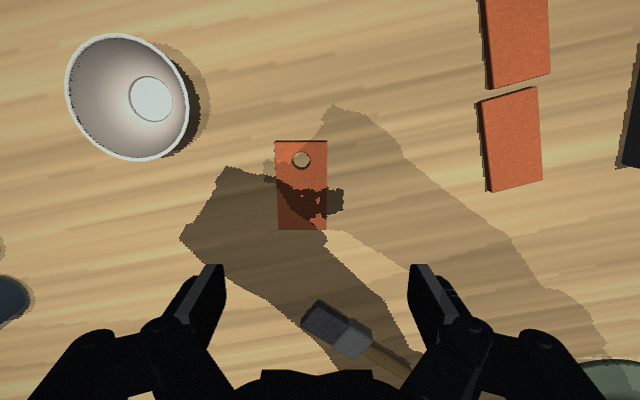

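The picture shows the trial tile at (302,185) with its hole at (301,159). The bowl at (127,97) and the brush at (335,330) are clear of the fingers.

Call:
apply_moves([
  [-1.9,-1.6,3,0],
  [-1.9,-1.6,6,0],
  [-1.9,-1.6,9,0],
  [-1.9,-1.6,12,0],
  [-1.9,-1.6,15,0],
  [-1.9,-1.6,17.5,0],
  [-1.9,-1.6,19.5,0],
  [-1.9,-1.6,20.4,0],
  [-1.9,-1.6,20.4,0],
  [-1.9,-1.6,20.4,0],
])

```text
clock: 7.45
position: [0.4642, 0.3384, 0.0012]
tool_rot: [3.142, 0.002, -0.205]
force: [-0.0, -0.4, 0.6]
grip_width: 0.0854
```

Call:
apply_moves([
  [0,0,0,0],
  [0,0,0,0],
  [0,0,0,0],
  [0,0,0,0],
  [0,0,0,0],
  [0,0,0,0],
  [0,0,0,0],
  [0,0,0,0],
  [0,0,0,0],
  [0,0,0,0],
], claw=1, force=40)

```text
clock: 8.28
position: [0.4645, 0.3388, 0.002]
tool_rot: [-3.14, 0.001, -0.204]
force: [-1.3, -0.3, 12.5]
grip_width: 0.0536
```

Call:
apply_moves([
  [0,0,-1,0],
  [0,0,-3,0],
  [0,0,-6,0],
  [0,0,-9,0],
  [0,0,-12,0],
  [0,0,-15,0],
  [0,0,-15,0],
  [0,0,-15,0],
  [0,0,-15,0],
  [0,0,-15,0],
])

```text
clock: 9.12
position: [0.4638, 0.338, 0.1499]
tool_rot: [3.14, 0.003, -0.204]
force: [0.0, 0.3, -1.7]
grip_width: 0.0536
```

```bash
python3 - <<'E'
from h import *
print(telemetry.observe()['position'])
c=Cam('wrist'); c.save('w4.png',crop=(160,120,320,240),scale=1.5)
for z in (.14,.15,.16,.17): tiles(c,z)
E
python3 go.py .472 -.117 .15 -.077
```

```text
[0.46376766 0.33798351 0.14988858]
tile c [0.4526 0.3396] LxW 0.118 0.063 axis -0.202 px [320. 255.]
tile c [0.4873 0.3316] LxW 0.022 0.018 axis 0.954 px [314. 215.]
tile c [0.5036 0.2073] LxW 0.055 0.03 axis 0.076 px [572. 117.]
tile c [0.5479 0.2034] LxW 0.03 0.025 axis -1.501 px [588.  46.]
tile c [0.4587 0.3384] LxW 0.11 0.059 axis -0.202 px [320. 255.]
tile c [0.4912 0.3308] LxW 0.02 0.016 axis 0.954 px [314. 215.]
tile c [0.5064 0.2147] LxW 0.051 0.028 axis 0.076 px [572. 117.]
tile c [0.5478 0.2111] LxW 0.028 0.023 axis -1.501 px [588.  46.]
tile c [0.4649 0.3371] LxW 0.102 0.055 axis -0.202 px [320. 255.]
tile c [0.495  0.3301] LxW 0.019 0.015 axis 0.954 px [314. 215.]
tile c [0.5092 0.2221] LxW 0.047 0.026 axis 0.076 px [572. 117.]
tile c [0.5477 0.2188] LxW 0.026 0.022 axis -1.501 px [588.  46.]
tile c [0.471  0.3359] LxW 0.095 0.051 axis -0.202 px [320. 255.]
tile c [0.4989 0.3294] LxW 0.018 0.014 axis 0.954 px [314. 215.]
tile c [0.512  0.2295] LxW 0.044 0.024 axis 0.076 px [572. 117.]
tile c [0.5476 0.2264] LxW 0.024 0.02 axis -1.501 px [588.  46.]
9.2 [0.4638 0.3379 0.1497] [ 3.14e+00  3.00e-03 -2.04e-01] [-0.3 -0.8 -0.5] 0.053
rows: [np.float64(10.03), np.float64(44.38), np.float64(-0.03), np.float64(-0.127)]
```

View pics/w4.png

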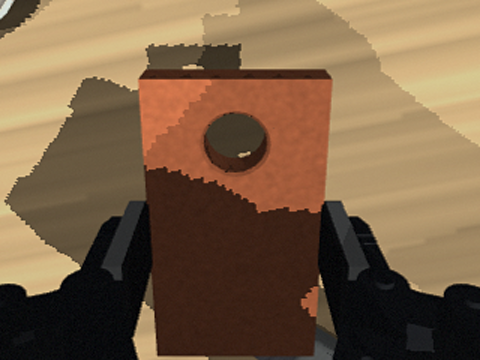

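The tile is held flat and centred, with its bottom about 1.5 mm below the TCP. Carrying it to the magazine.

Call:
apply_moves([
  [0.8,3.5,0,-0.02],
  [1.6,7,0,-0.04],
  [2.4,10.5,0,-0.06],
  [3.2,14,0,-0.08],
  [4,17.5,0,-0.1],
  [4.8,21,0,-0.127],
  [5.6,24.5,0,-0.127],
  [6.4,28,0,-0.127],
  [7.2,31.5,0,-0.127],
  [8,35,0,-0.127],
])

```text
clock: 10.0
position: [0.4709, -0.0223, 0.1499]
tool_rot: [3.141, 0.003, -0.077]
force: [1.6, 0.8, -1.0]
grip_width: 0.0535
```

```bash
python3 go.py .472 -.117 .15 -.077
```

```text
10.0 [ 0.4709 -0.0223  0.1499] [ 3.141e+00  3.000e-03 -7.700e-02] [ 1.6  0.8 -1. ] 0.0535
rows: [np.float64(0.84), np.float64(9.43), np.float64(-0.01), np.float64(-0.0)]
```

Call:
apply_moves([
  [0.4,3,0,0],
  [0.8,6,0,0],
  [0.8,9,0,0],
  [0.8,9.4,0,0],
  [0.8,9.4,0,0],
  [0.8,9.4,1,0],
  [0.8,9.4,2,0],
  [0.8,9.4,3,0],
  [0.8,9.4,3,0],
  [0.8,9.4,3,0],
])

```text
clock: 10.83
position: [0.4718, -0.1142, 0.1196]
tool_rot: [-3.141, 0.004, -0.076]
force: [0.8, -0.6, -0.9]
grip_width: 0.0535
```

```bash
python3 go.py .472 -.117 .04 -.077;python3 - <<'E'
from h import *
c=Cam('wrist'); c.save('w5.png',scale=1.25); tiles(c,.1295)
E
```

```text
10.8 [ 0.4718 -0.1142  0.1196] [-3.141  0.004 -0.076] [ 0.8 -0.6 -0.9] 0.0535
rows: [np.float64(0.04), np.float64(0.28), np.float64(7.96), np.float64(0.001)]
tile c [ 0.4726 -0.1147] LxW 0.102 0.055 axis -0.075 px [316. 251.]
tile c [ 0.5038 -0.1174] LxW 0.017 0.016 axis 0.59 px [317. 210.]
tile c [ 5.093e-01 -1.000e-04] LxW 0.053 0.033 axis 0.075 px [ 50. 215.]
tile c [ 0.5666 -0.0027] LxW 0.052 0.033 axis 0.072 px [44. 84.]
```

View pics/w5.png

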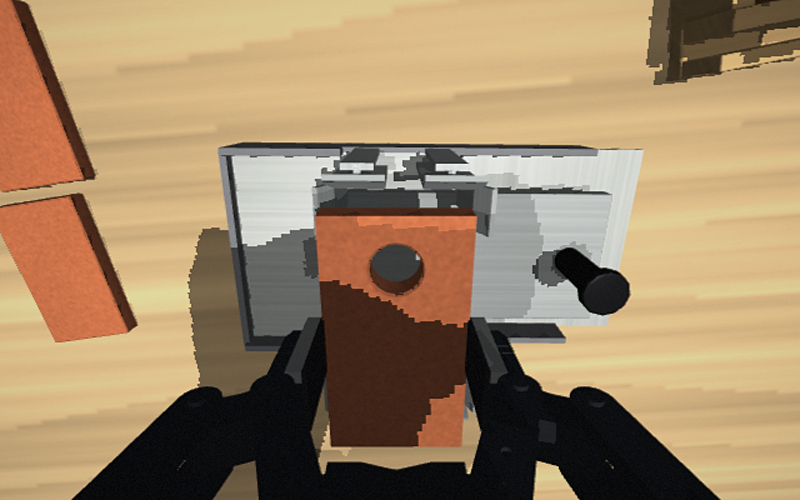

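```bash
cat > ov.py <<'E'
from h import *
def ov(c,x,y,w,fn):
    im=cv2.resize(c.im[...,::-1],None,fx=2,fy=2,interpolation=cv2.INTER_CUBIC)
    co,s=np.cos(w),np.sin(w)
    def L(P,col):
        P=np.array(P,float); Q=np.c_[x+co*P[:,0]-s*P[:,1],y+s*P[:,0]+co*P[:,1],P[:,2]]
        q=((c.proj(Q)+.5)*2).astype(int); cv2.polylines(im,[q.reshape(-1,1,2)],False,col,1)
    for sx in(-1,1):
        L([[sx*.06,.098,.038],[sx*.06,-.1,.038]],(0,0,255))
        for sy in(-1,1):
            L([[sx*.035,sy*.03,.103],[sx*.035,sy*.03,.026]],(0,255,0))
            L([[sx*.035,sy*.03,.092],[sx*.053,sy*.03,.092],[sx*.053,sy*.01,.092]],(0,255,0))
    t=np.linspace(0,6.3,30);L(np.c_[.012*np.cos(t),-.1+.012*np.sin(t),.084+0*t],(0,255,255))
    L(np.c_[.008*np.cos(t),-.1+.008*np.sin(t),.036+0*t],(0,255,255))
    L([[-.06,.098,.026],[.06,.098,.026]],(255,0,0))
    cv2.imwrite('pics/'+fn,im[200:600,320:1040])
E
python3 -c "
from ov import *
ov(Cam('wrist'),.472,-.117,-.077,'ov2.png')"
```

```text
(no output)
```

View pics/ov2.png

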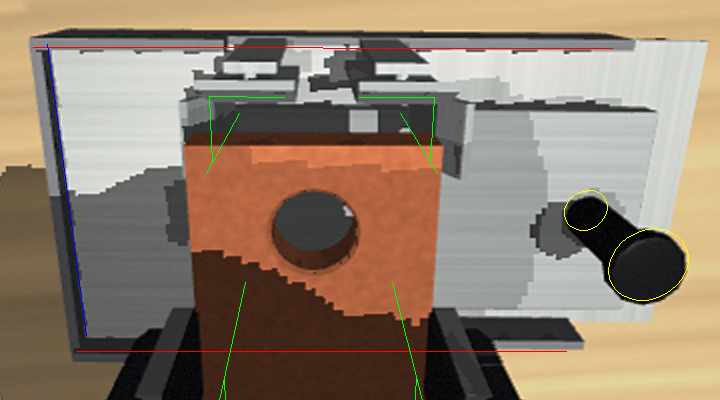

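The overlay agrees within about 2 mm, so I'll lower and release.

Call:
apply_moves([
  [0.08,0.28,0.5,0],
  [0.08,0.28,1.5,0],
  [0.08,0.28,2.5,0],
  [0.08,0.28,3.5,0],
  [0.08,0.28,4.5,0],
  [0.08,0.28,5.5,0],
  [0.08,0.28,6.5,0],
  [0.08,0.28,7.4,0],
  [0.08,0.28,7.9,0],
  [0.08,0.28,7.9,0],
])

```text
clock: 11.77
position: [0.4721, -0.1176, 0.0403]
tool_rot: [-3.141, 0.004, -0.077]
force: [-0.2, -0.5, -0.5]
grip_width: 0.0535
```

Call:
apply_moves([
  [0,0,0,0],
  [0,0,0,0],
  [0,0,0,0],
  [0,0,0,0],
  [0,0,0,0],
  [0,0,-2,0],
  [0,0,-5,0],
  [0,0,-8,0],
  [0,0,-11,0],
  [0,0,-11,0],
], claw=0)

```text
clock: 12.6
position: [0.475, -0.1183, 0.1565]
tool_rot: [3.141, -0.005, -0.078]
force: [2.0, -0.4, -0.1]
grip_width: 0.0856
```

```bash
python3 - <<'E'
from h import *
c=Cam('wrist'); c.save('w6.png',scale=1); tiles(c,.048);print();tiles(c,.012)
E
python3 go.py .4677 .111 .12 .077
```

```text
tile c [0.4792 0.0786] LxW 0.087 0.054 axis 0.076 px [ 78. 204.]
tile c [ 0.4724 -0.1179] LxW 0.101 0.054 axis -0.078 px [325. 191.]
tile c [ 0.5025 -0.1202] LxW 0.019 0.019 axis -0.864 px [316. 164.]
tile c [0.5741 0.0743] LxW 0.087 0.053 axis 0.072 px [51. 90.]

tile c [0.468  0.1077] LxW 0.1 0.061 axis 0.076 px [ 78. 204.]
tile c [ 0.4602 -0.1169] LxW 0.115 0.062 axis -0.078 px [325. 191.]
tile c [ 0.4946 -0.1195] LxW 0.022 0.022 axis -0.864 px [316. 164.]
tile c [0.5764 0.1028] LxW 0.099 0.061 axis 0.072 px [51. 90.]
12.7 [ 0.4743 -0.1181  0.1542] [ 3.141e+00 -3.000e-03 -7.800e-02] [ 0.5  0.3 -0.3] 0.0856
rows: [np.float64(-2.43), np.float64(-22.79), np.float64(3.42), np.float64(-0.155)]
```

The trial tile lies flat and centred: (0.4724,-0.1179) at the expected top height. Next, the first plain tile.

Call:
apply_moves([
  [-0.3,-3.5,0,0],
  [-0.6,-7,0,-0.05],
  [-1,-10.5,0,-0.1],
  [-1.5,-14,0,-0.155],
  [-2,-17.5,0,-0.155],
  [-2.4,-20.5,0,-0.155],
  [-2.4,-22.7,0,-0.155],
  [-2.4,-22.7,0,-0.155],
  [-2.4,-22.7,0,-0.155],
  [-2.4,-22.7,0,-0.155],
])

```text
clock: 13.48
position: [0.4662, 0.1097, 0.1511]
tool_rot: [3.141, 0.003, 0.077]
force: [-0.4, -0.7, -0.0]
grip_width: 0.0852
```

```bash
python3 - <<'E'
from h import *
c=Cam('wrist'); tiles(c,.012)
E
python3 go.py .468 .110 .003 .077
```

```text
tile c [ 0.4506 -0.1511] LxW 0.096 0.064 axis -0.067 px [594. 214.]
tile c [0.4678 0.1116] LxW 0.1 0.055 axis 0.077 px [312. 179.]
tile c [0.5698 0.1061] LxW 0.086 0.055 axis 0.077 px [340.  61.]
13.5 [0.4663 0.1093 0.1512] [3.141e+00 3.000e-03 7.700e-02] [-0.2 -1.2  0.8] 0.0853
rows: [np.float64(0.17), np.float64(-0.06), np.float64(14.82), np.float64(-0.0)]
```

Call:
apply_moves([
  [0.17,-0.2,3,0],
  [0.17,-0.2,6,0],
  [0.17,-0.2,9,0],
  [0.17,-0.2,11.5,0],
  [0.17,-0.2,13.5,0],
  [0.17,-0.2,14.8,0],
  [0.17,-0.2,14.8,0],
  [0.17,-0.2,14.8,0],
  [0.17,-0.2,14.8,0],
  [0.17,-0.2,14.8,0],
])

```text
clock: 14.37
position: [0.4684, 0.1123, 0.0046]
tool_rot: [-3.141, 0.0, 0.077]
force: [-0.1, 0.9, -0.7]
grip_width: 0.0853
```

Call:
apply_moves([
  [0,0,0,0],
  [0,0,0,0],
  [0,0,0,0],
  [0,0,0,0],
  [0,0,0,0],
  [0,0,0,0],
  [0,0,0,0],
  [0,0,0,0],
  [0,0,0,0],
  [0,0,0,0],
], claw=1)

```text
clock: 15.2
position: [0.4681, 0.1126, 0.0044]
tool_rot: [-3.141, 0.001, 0.078]
force: [-2.6, -0.3, 15.4]
grip_width: 0.0533
```

Call:
apply_moves([
  [0,0,-1,0],
  [0,0,-3,0],
  [0,0,-6,0],
  [0,0,-9,0],
  [0,0,-12,0],
  [0,0,-14.7,0],
  [0,0,-14.7,0],
  [0,0,-14.7,0],
  [0,0,-14.7,0],
  [0,0,-14.7,0],
])

```text
clock: 16.03
position: [0.4674, 0.1123, 0.1498]
tool_rot: [3.142, 0.003, 0.078]
force: [-0.4, 0.2, -1.6]
grip_width: 0.053
```

```bash
python3 - <<'E'
from h import *
c=Cam('wrist'); tiles(c,telemetry.observe()['position'][2]+.01)
E
python3 go.py .4725 -.1175 .15 -.077 .4725 -.1175 .055 -.077
```

```text
tile c [ 0.5039 -0.0072] LxW 0.045 0.035 axis -0.076 px [588. 216.]
tile c [0.4696 0.1123] LxW 0.099 0.053 axis 0.078 px [319. 243.]
tile c [0.5603 0.1126] LxW 0.041 0.026 axis 0.077 px [356.  69.]
16.1 [0.4674 0.1123 0.1497] [3.141 0.004 0.078] [ 1.   0.2 -1.3] 0.0532
rows: [np.float64(-1.28), np.float64(22.95), np.float64(-0.03), np.float64(0.155)]
rows: [np.float64(0.0), np.float64(-0.0), np.float64(9.5), 0.0]
```

Call:
apply_moves([
  [-0.2,3.5,0,0.03],
  [-0.4,7,0,0.06],
  [-0.6,10.5,0,0.09],
  [-0.8,14,0,0.12],
  [-1,17.5,0,0.155],
  [-1.2,21,0,0.155],
  [-1.3,22.9,0,0.155],
  [-1.3,22.9,0,0.155],
  [-1.3,22.9,0,0.155],
  [-1.3,22.9,0,0.155],
])

```text
clock: 16.92
position: [0.4725, -0.1162, 0.1499]
tool_rot: [-3.141, 0.003, -0.077]
force: [0.1, 0.4, -1.5]
grip_width: 0.0533
```

```bash
python3 go.py .4725 -.1175 .15 -.077 .4725 -.1175 .055 -.077; python3 - <<'E'
from h import *
c=Cam('wrist'); tiles(c,telemetry.observe()['position'][2]+.0075)
E
```

```text
16.9 [ 0.4725 -0.1162  0.1499] [-3.141e+00  3.000e-03 -7.700e-02] [ 0.1  0.4 -1.5] 0.0533
rows: [np.float64(0.01), np.float64(0.13), np.float64(-0.01), np.float64(0.0)]
rows: [np.float64(0.0), np.float64(-0.0), np.float64(9.5), 0.0]
tile c [ 0.4803 -0.1172] LxW 0.115 0.054 axis -0.077 px [320. 231.]
tile c [ 0.5278 -0.1215] LxW 0.011 0.008 axis 1.494 px [317. 157.]
tile c [ 0.5661 -0.0145] LxW 0.048 0.029 axis 0.073 px [49. 89.]
```

Call:
apply_moves([
  [0,0.1,1.5,0],
  [0,0.1,3,0],
  [0,0.1,4.2,0],
  [0,0.1,5.2,0],
  [0,0.1,6.2,0],
  [0,0.1,7.2,0],
  [0,0.1,8.2,0],
  [0,0.1,9,0],
  [0,0.1,9.5,0],
  [0,0.1,9.5,0],
])

```text
clock: 17.8
position: [0.4721, -0.1177, 0.0545]
tool_rot: [-3.141, 0.003, -0.077]
force: [-0.9, 0.4, -1.1]
grip_width: 0.0527
```

Call:
apply_moves([
  [0,0,0,0],
  [0,0,0,0],
  [0,0,0,0],
  [0,0,0,0],
  [0,0,0,0],
  [0,0,-2,0],
  [0,0,-5,0],
  [0,0,-8,0],
  [0,0,-10,0],
  [0,0,-10,0],
], claw=0)

```text
clock: 18.63
position: [0.4745, -0.1182, 0.1594]
tool_rot: [3.141, -0.004, -0.078]
force: [0.2, -0.1, 0.2]
grip_width: 0.0854
```

```bash
python3 - <<'E'
from h import *
c=Cam('wrist'); tiles(c,.06);print();tiles(c,.012)
E
python3 go.py .5765 .105 .15 .077
```

```text
tile c [ 0.4729 -0.1182] LxW 0.101 0.054 axis -0.077 px [323. 202.]
tile c [0.5733 0.0652] LxW 0.083 0.051 axis 0.073 px [52. 89.]

tile c [ 0.4562 -0.1169] LxW 0.121 0.065 axis -0.077 px [323. 202.]
tile c [0.5765 0.1028] LxW 0.099 0.061 axis 0.073 px [52. 89.]
18.7 [ 0.4738 -0.118   0.1575] [ 3.141e+00 -2.000e-03 -7.800e-02] [-0.5  0.9 -0.8] 0.0858
rows: [np.float64(8.51), np.float64(-23.03), np.float64(0.75), np.float64(-0.155)]
```

```bash
python3 -c "
from workcell import telemetry as t
s=t.observe();print(s['qpos'],s['tool_rot'])"; python3 go.py .52 -.02 .3 -1.57 .572 .105 .22 -3.06
```

```text
[ 0.10950071  0.41106614  0.01693076  2.02683985 -0.01046007  0.70185909
 -1.5153841 ] [ 3.14149057e+00 -1.90430408e-03 -7.75839648e-02]
18.7 [ 0.4738 -0.118   0.1575] [ 3.141e+00 -2.000e-03 -7.800e-02] [-0.5  0.9 -0.8] 0.0858
rows: [np.float64(3.84), np.float64(-10.13), np.float64(-14.25), np.float64(1.492)]
rows: [np.float64(-12.5), np.float64(-5.21), np.float64(8.0), 1.49]
```

Call:
apply_moves([
  [0,-1,-2,-0.12],
  [0.5,-2,-4,-0.24],
  [1,-3,-6,-0.36],
  [1.5,-4,-8,-0.48],
  [1.8,-5,-10,-0.6],
  [1.8,-6,-10,-0.72],
  [1.8,-7,-10,-0.84],
  [1.8,-8,-10,-0.96],
  [1.8,-9,-10,-1.08],
  [1.8,-10,-10,-1.2],
])

```text
clock: 19.52
position: [0.4984, -0.019, 0.2547]
tool_rot: [-3.139, 0.001, 1.129]
force: [0.0, -0.0, 1.1]
grip_width: 0.0854
```

Call:
apply_moves([
  [0,0,0,-0.12],
  [0,0,0,-0.24],
  [0,0,0,-0.36],
  [0,0,0,-0.48],
  [0,0,0,-0.6],
  [0,0,0,-0.72],
  [0,0,0,-0.84],
  [0,0,0,-0.96],
  [0,0,0,-1.08],
  [0,0,0,-1.2],
])

```text
clock: 20.35
position: [0.4983, -0.0195, 0.2546]
tool_rot: [-3.14, -0.003, 2.329]
force: [0.2, 0.2, -0.5]
grip_width: 0.0855
```

```bash
python3 go.py .5765 .105 .2 3.22
```

```text
20.4 [ 0.4983 -0.0195  0.2546] [-3.140e+00 -3.000e-03  2.329e+00] [ 0.2  0.2 -0.5] 0.0855
rows: [np.float64(3.67), np.float64(14.24), np.float64(5.46), np.float64(-0.891)]
```

Call:
apply_moves([
  [0.5,1.5,0.5,-0.1],
  [1,3,1,-0.2],
  [1.5,5,2,-0.3],
  [2,7,3,-0.4],
  [2.5,9,4,-0.5],
  [3,11,5,-0.6],
  [3.5,13,5.5,-0.7],
  [3.7,14.2,5.5,-0.8],
  [3.7,14.2,5.5,-0.89],
  [3.7,14.2,5.5,-0.89],
])

```text
clock: 21.18
position: [0.5767, 0.1052, 0.199]
tool_rot: [3.14, -0.004, -3.065]
force: [-0.4, -0.9, 0.3]
grip_width: 0.0854
```

```bash
python3 - <<'E'
from h import *
c=Cam('wrist'); c.save('w7.png'); tiles(c,.012)
for t in 'mark rail'.split():
    print(t,[(np.round(d['uv'],1).tolist(),round(d['score'],2),c.atz(d['uv'],.225).round(3)[:2].tolist()) for d in cams.pinpoint('wrist',t)][:5])
E
python3 go.py .5765 .105 .0035 3.22
```

```text
tile c [0.5759 0.1066] LxW 0.098 0.055 axis 0.076 px [327. 160.]
tile c [ 0.4781 -0.1547] LxW 0.096 0.064 axis -0.076 px [39. 62.]
mark []
rail []
21.3 [0.5766 0.104  0.1999] [ 3.141e+00 -3.000e-03 -3.074e+00] [-0.2 -0.5  0.4] 0.0856
rows: [np.float64(0.01), np.float64(0.1), np.float64(19.64), np.float64(-0.011)]
```

View pics/w7.png

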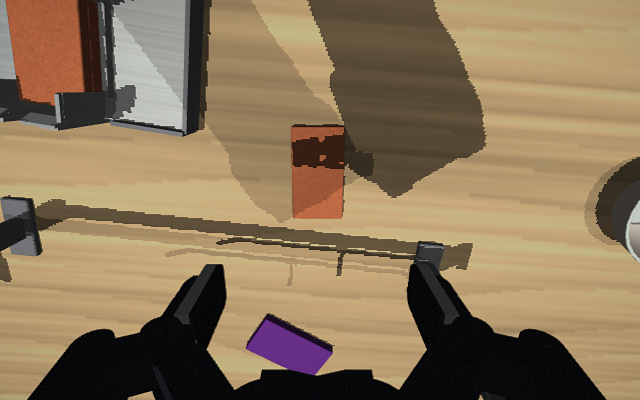

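The view shows the tile at (318,172), the purple look-alike at (290,345) and the magazine at upper left. Descending.

Call:
apply_moves([
  [0.1,0.2,3,0],
  [0.1,0.2,6,0],
  [0.1,0.2,9,0],
  [0.1,0.2,12,0],
  [0.1,0.2,14.5,0],
  [0.1,0.2,17,0],
  [0.1,0.2,18.8,0],
  [0.1,0.2,19.6,0],
  [0.1,0.2,19.6,0],
  [0.1,0.2,19.6,0],
])

```text
clock: 22.17
position: [0.5756, 0.1064, 0.005]
tool_rot: [3.141, -0.002, -3.072]
force: [0.1, 0.2, -0.0]
grip_width: 0.0851
```

Call:
apply_moves([
  [0,0,0,0],
  [0,0,0,0],
  [0,0,0,0],
  [0,0,0,0],
  [0,0,0,0],
  [0,0,0,0],
  [0,0,0,0],
  [0,0,0,0],
  [0,0,0,0],
  [0,0,0,0],
], claw=1)

```text
clock: 23.0
position: [0.5761, 0.1065, 0.0058]
tool_rot: [3.141, -0.0, -3.071]
force: [-3.7, -1.4, 15.0]
grip_width: 0.0534
```

Call:
apply_moves([
  [0,0,-1,0],
  [0,0,-3,0],
  [0,0,-6,0],
  [0,0,-9,0],
  [0,0,-12,0],
  [0,0,-14.7,0],
  [0,0,-14.7,0],
  [0,0,-14.7,0],
  [0,0,-14.7,0],
  [0,0,-14.7,0],
])

```text
clock: 23.83
position: [0.5752, 0.1062, 0.1506]
tool_rot: [3.141, -0.003, -3.07]
force: [-0.1, 0.3, -1.8]
grip_width: 0.0527
```

```bash
python3 go.py .4725 -.1175 .15 3.065; python3 - <<'E'
from h import *
c=Cam('wrist'); tiles(c,telemetry.observe()['position'][2]+.0075)
E
```

```text
23.8 [0.5752 0.1062 0.1506] [ 3.141e+00 -3.000e-03 -3.070e+00] [-0.1  0.3 -1.8] 0.0527
rows: [np.float64(11.83), np.float64(-21.58), np.float64(0.06), np.float64(0.148)]
tile c [0.573  0.1057] LxW 0.1 0.054 axis 0.072 px [307. 246.]
tile c [ 0.4847 -0.0125] LxW 0.037 0.023 axis -0.132 px [38. 30.]
```

Call:
apply_moves([
  [1.8,-3,0,0.03],
  [3.6,-6,0,0.06],
  [5.4,-9,0,0.09],
  [7.2,-12.5,0,0.12],
  [9,-16,0,0.148],
  [10.6,-19,0,0.148],
  [11.8,-21.6,0,0.148],
  [11.8,-21.6,0,0.148],
  [11.8,-21.6,0,0.148],
  [11.8,-21.6,0,0.148],
])

```text
clock: 24.72
position: [0.4735, -0.1168, 0.1512]
tool_rot: [3.141, -0.002, 3.065]
force: [-0.4, 0.5, -0.6]
grip_width: 0.0529
```

```bash
python3 go.py .4725 -.1178 .068 3.065; python3 - <<'E'
from h import *
c=Cam('wrist'); tiles(c,telemetry.observe()['position'][2]+.0065)
E
```

```text
24.7 [ 0.4735 -0.1168  0.1512] [ 3.141e+00 -2.000e-03  3.065e+00] [-0.4  0.5 -0.6] 0.0529
rows: [np.float64(0.09), np.float64(-0.11), np.float64(8.32), np.float64(-0.0)]
tile c [ 0.4641 -0.1167] LxW 0.116 0.054 axis -0.072 px [307. 229.]
```

Call:
apply_moves([
  [0,-0.1,1.5,0],
  [0,-0.1,3,0],
  [0,-0.1,4,0],
  [0,-0.1,5,0],
  [0,-0.1,6,0],
  [0,-0.1,7,0],
  [0,-0.1,7.8,0],
  [0,-0.1,8.3,0],
  [0,-0.1,8.3,0],
  [0,-0.1,8.3,0],
])

```text
clock: 25.6
position: [0.4736, -0.1178, 0.0683]
tool_rot: [3.141, -0.002, 3.065]
force: [0.7, 0.9, 3.7]
grip_width: 0.0529
```

Call:
apply_moves([
  [0,0,0,0],
  [0,0,0,0],
  [0,0,0,0],
  [0,0,0,0],
  [0,0,0,0],
  [0,0,-2,0],
  [0,0,-5,0],
  [0,0,-8,0],
  [0,0,-11,0],
  [0,0,-11,0],
], claw=0)

```text
clock: 26.43
position: [0.4754, -0.1186, 0.1832]
tool_rot: [-3.14, 0.004, 3.065]
force: [1.2, -0.8, -0.4]
grip_width: 0.0855
```

```bash
python3 - <<'E'
from h import *
c=Cam('wrist'); tiles(c,.072); c.save('w8.png')
for t in ('tile1','trial','feed_knob'):
  for n in ('scene','side','wrist'):
    b=c if n=='wrist' else Cam(n)
    print(t,n,[(np.round(d['uv'],1).tolist(),round(d['score'],2),b.atz(d['uv'],.048).round(3)[:2].tolist()) for d in cams.pinpoint(n,t)][:5])
E
python3 go.py .464 -.217 .13 3.065
```

```text
tile c [ 0.4716 -0.1183] LxW 0.102 0.055 axis -0.077 px [314. 179.]
tile1 scene [([277.6, 187.4], 0.63, [0.465, -0.127]), ([276.8, 311.4], 0.6, [0.819, 0.091]), ([279.5, 187.0], 0.41, [0.461, -0.123]), ([253.1, 172.4], 0.37, [0.453, -0.231]), ([303.4, 241.9], 0.27, [0.598, 0.046])]
tile1 side [([349.3, 202.9], 0.78, [0.475, -0.125]), ([251.5, 195.6], 0.76, [0.771, 0.102]), ([347.2, 205.8], 0.39, [0.469, -0.107])]
tile1 wrist [([316.5, 190.4], 0.66, [0.478, -0.119])]
trial scene [([281.9, 193.6], 0.59, [0.479, -0.102])]
trial side [([347.3, 206.5], 0.36, [0.466, -0.105])]
trial wrist []
feed_knob scene [([254.6, 172.2], 0.55, [0.449, -0.227]), ([429.5, 196.7], 0.44, [0.26, 0.317])]
feed_knob side [([370.2, 190.1], 0.55, [0.469, -0.237]), ([347.3, 207.3], 0.31, [0.463, -0.101])]
feed_knob wrist []
27.2 [ 0.4734 -0.1184  0.1785] [ 3.141e+00 -2.000e-03  3.065e+00] [-0.6  0.2  0.7] 0.0856
rows: [np.float64(0.18), np.float64(-9.9), np.float64(4.85), np.float64(-0.0)]
```

View pics/w8.png

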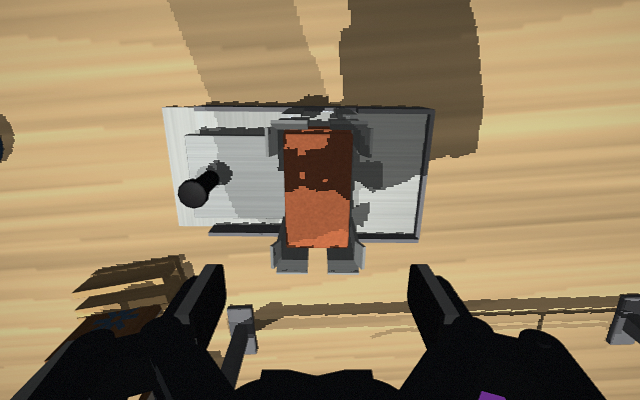

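```bash
python3 - <<'E'
from h import *
c=Cam('scene'); 
f=lambda u,v:c.atz([u/1.25,v/1.25],.01)[:2]
for q in [((203,158),(214,136)),((214,136),(229,140)),((203,158),(217,161))]:
    print(np.linalg.norm(f(*q[0])-f(*q[1])).round(3))
a=c.im[95:145,145:215]; b=c.im[200:260,520:590]
a=cv2.resize(a,(560,400),interpolation=2);b=cv2.resize(b,(466,400),interpolation=2)
cv2.imwrite('pics/c1.png',np.hstack([a,b])[...,::-1][:,:800])
for t in ('tile1','trial'): print(t,[(np.round(d['box']),round(d['score'],2)) for d in cams.find_in('scene',t)])
E
```

```text
0.095
0.054
0.048
tile1 [(array([262., 297.,  32.,  37.]), 0.98), (array([267., 176.,  28.,  24.]), 0.81)]
trial []
```

View pics/c1.png

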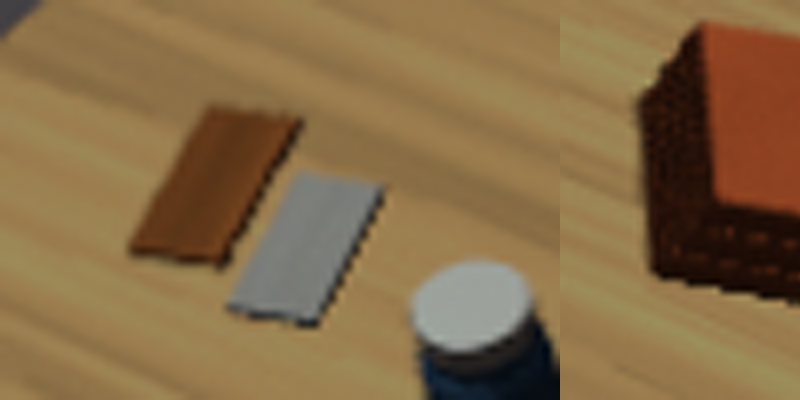

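The crop shows a wood-grained strip and a grey strip at left, and a brick stack at right. None is a bisque tile, so the job has two plain tiles. All three are stacked flat and centred in the magazine, so I'll go to the knob.

Call:
apply_moves([
  [0.2,-1,0,0.12],
  [0.2,-2,0,0.24],
  [0.2,-3,0,0.36],
  [0.2,-4,0,0.48],
  [0.2,-5,0,0.6],
  [0.2,-6,0,0.72],
  [0.2,-7,0,0.84],
  [0.2,-8,0,0.96],
  [0.2,-9,0,1.08],
  [0.2,-9.9,0,1.2],
])

```text
clock: 28.22
position: [0.4637, -0.2176, 0.1786]
tool_rot: [-3.14, -0.001, 1.859]
force: [-0.9, 1.0, -0.0]
grip_width: 0.0853
```

```bash
python3 go.py .4648 -.2172 .046 1.494
```

```text
28.2 [ 0.4637 -0.2176  0.1786] [-3.140e+00 -1.000e-03  1.859e+00] [-0.9  1.  -0. ] 0.0853
rows: [np.float64(0.01), np.float64(0.12), np.float64(13.26), np.float64(0.365)]
```

Call:
apply_moves([
  [0,0.1,0,0.12],
  [0,0.1,1,0.24],
  [0,0.1,3,0.365],
  [0,0.1,6,0.365],
  [0,0.1,9,0.365],
  [0,0.1,11.5,0.365],
  [0,0.1,13.2,0.365],
  [0,0.1,13.2,0.365],
  [0,0.1,13.2,0.365],
  [0,0.1,13.2,0.365],
])

```text
clock: 29.05
position: [0.465, -0.2168, 0.0476]
tool_rot: [-3.141, 0.0, 1.5]
force: [0.4, 0.0, 1.1]
grip_width: 0.0854
```

Call:
apply_moves([
  [0,0,0,0],
  [0,0,0,0],
  [0,0,0,0],
  [0,0,0,0],
  [0,0,0,0],
  [0,0,0,0],
  [0,0,0,0],
  [0,0,0,0],
  [0,0,0,0],
  [0,0,0,0],
], claw=1, force=80)

```text
clock: 29.88
position: [0.4635, -0.2167, 0.0469]
tool_rot: [-3.138, 0.0, 1.499]
force: [-8.0, 2.0, 14.7]
grip_width: 0.0215
```

Call:
apply_moves([
  [-0.5,0,0,0],
  [-1.2,0,0,0],
  [-2,0,0,0],
  [-2.8,0,0,0],
  [-3.6,0,0,0],
  [-4.4,0,0,0],
  [-5.2,0,0,0],
  [-5.8,0,0,0],
  [-6.3,0,0,0],
  [-6.3,0,0,0],
])

```text
clock: 30.72
position: [0.4583, -0.2781, 0.0468]
tool_rot: [-3.136, -0.002, 1.5]
force: [-13.3, 15.6, 24.1]
grip_width: 0.0213
```

```bash
python3 go.py; python3 - <<'E'
from h import *
a=Cam('scene');A=[(d['uv'],d['score']) for d in cams.pinpoint('scene','feed_knob')]
b=Cam('side');B=[(d['uv'],d['score']) for d in cams.pinpoint('side','feed_knob')]
print([(a.atz(u,.058).round(3),s) for u,s in A],[(b.atz(u,.058).round(3),s) for u,s in B])
E
```

```text
30.7 [ 0.4583 -0.2781  0.0468] [-3.136e+00 -2.000e-03  1.500e+00] [-13.3  15.6  24.1] 0.0213
[(array([ 0.458, -0.287,  0.058]), 0.9)] [(array([ 0.462, -0.28 ,  0.058]), 0.82)]
```

Call:
apply_moves([
  [-0.1,0,0,0],
  [-0.2,0,0,0],
  [-0.3,0,0,0],
  [-0.4,0,0,0],
  [-0.5,0,0,0],
  [-0.6,0,0,0],
  [-0.6,0,0,0],
  [-0.6,0,0,0],
  [-0.6,0,0,0],
  [-0.6,0,0,0],
])

```text
clock: 31.75
position: [0.458, -0.2818, 0.0467]
tool_rot: [-3.135, -0.004, 1.502]
force: [-14.6, 26.2, 27.2]
grip_width: 0.0214
```

At the stop: travel about 65 mm, and the pull force jumped to 26 N. Releasing.

Call:
apply_moves([
  [0,0,0,0],
  [0,0,0,0],
  [0,0,0,0],
  [0,0,0,0],
  [0,0,0,0],
  [0,0,0,0],
  [0,0,0,0],
  [0,0,0,0],
  [0,0,0,0],
  [0,0,0,0],
], claw=0)

```text
clock: 32.58
position: [0.4595, -0.2855, 0.0465]
tool_rot: [-3.14, -0.0, 1.5]
force: [-0.7, -0.7, -0.2]
grip_width: 0.0855
```

Call:
apply_moves([
  [0,0,-1,0],
  [0,0,-3,0],
  [0,0,-6,0],
  [0,0,-9,0],
  [0,0,-12,0],
  [0,0,-15,0],
  [0,0,-18,0],
  [0,0,-21,0],
  [0,0,-24,0],
  [0,0,-26,0],
])

```text
clock: 33.42
position: [0.4602, -0.2855, 0.3103]
tool_rot: [3.141, 0.001, 1.5]
force: [1.1, 0.6, 1.0]
grip_width: 0.0854
```

```bash
python3 go.py; python3 - <<'E'
from h import *
a=Cam('scene'); A={t:[(d['uv'],d['score']) for d in cams.pinpoint('scene',t)] for t in('feed_knob','trial','tile1')}
b=Cam('side');B={t:[(d['uv'],d['score']) for d in cams.pinpoint('side',t)] for t in('feed_knob','trial','tile1')}
c=Cam('wrist'); print('w');tiles(c,.038);tiles(c,.06)
for t in A: 
  for q,L in((a,A),(b,B)): print(t,q.name,[(q.atz(u,{'feed_knob':.058,'trial':.026,'tile1':.05}[t]).round(3)[:2].tolist(),round(s,2)) for u,s in L[t]][:4])
x=cv2.resize(a.im[130:250,190:350],(640,480),interpolation=2); c.save('w9.png'); cv2.imwrite('pics/a9.png',np.hstack([cv2.resize(x,(400,300)),cv2.resize(c.im,(400,300))])[...,::-1])
E
```

```text
33.4 [ 0.4602 -0.2855  0.3103] [3.141e+00 1.000e-03 1.500e+00] [1.1 0.6 1. ] 0.0854
w
tile c [ 0.4727 -0.1252] LxW 0.105 0.032 axis -0.072 px [324.  25.]
tile c [ 0.4723 -0.1292] LxW 0.099 0.03 axis -0.072 px [324.  25.]
feed_knob scene [([0.465, -0.227], 0.65), ([0.447, -0.417], 0.42)]
feed_knob side [([0.454, -0.206], 0.73)]
trial scene [([0.473, -0.05], 0.76)]
trial side [([0.49, -0.132], 0.65), ([0.485, -0.054], 0.63)]
tile1 scene [([0.827, 0.098], 0.98), ([0.476, -0.119], 0.69), ([0.479, -0.118], 0.43)]
tile1 side [([0.765, 0.109], 0.7), ([0.477, -0.113], 0.64), ([0.442, -0.096], 0.54)]
```

View pics/a9.png

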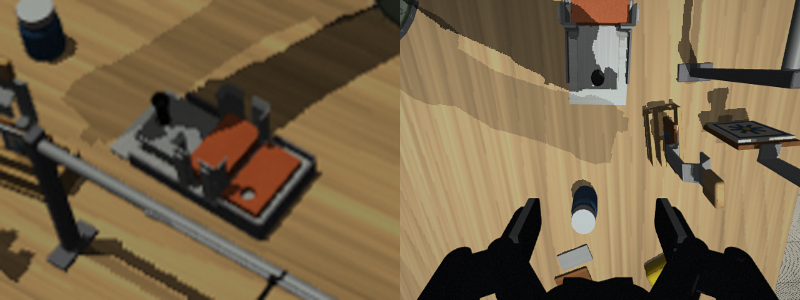

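The trial tile is on the tray (left panel at (265,190)), the slide is home and the plain tiles are in the well. Now to view the rail, mark and hanger from above.

```bash
python3 go.py .60 -.15 .44 1.5
```

```text
33.9 [ 0.4598 -0.2854  0.3058] [-3.138e+00 -1.000e-03  1.500e+00] [ 0.6 -0.9  0.1] 0.0854
rows: [np.float64(14.5), np.float64(13.03), np.float64(-13.42), np.float64(-0.0)]
```

Call:
apply_moves([
  [3,2,-2,0],
  [5,4,-4,0],
  [7,6,-7,0],
  [9,8,-9,0],
  [11,10,-11,0],
  [13,12,-13,0],
  [14.5,13,-13,0],
  [14.5,13,-13,0],
  [14.5,13,-13,0],
  [14.5,13,-13,0],
])

```text
clock: 34.7
position: [0.5998, -0.1508, 0.4355]
tool_rot: [-3.138, 0.0, 1.499]
force: [-0.6, -1.0, 0.3]
grip_width: 0.0857
```

```bash
python3 - <<'E'
from h import *
c=Cam('wrist'); c.save('w10.png',scale=1.25); print(telemetry.observe()['position'],c.p)
for t,z in dict(mark=.225,hook=.177,hanger_grip=.227,hanger=.012,rack=0,feed_knob=.058,magazine=0).items():
    print(t,[(np.round(d['uv'],1).tolist(),round(d['score'],2),c.atz(d['uv'],z).round(4)[:2].tolist()) for d in cams.pinpoint('wrist',t)][:4])
E
```

```text
[ 0.59970999 -0.15109329  0.43567221] [ 0.60512691 -0.06648235  0.57848681]
mark []
hook [([441.2, 287.9], 0.85, [0.7652, -0.3543])]
hanger_grip [([460.0, 324.8], 0.89, [0.7734, -0.3781]), ([328.7, 299.0], 0.75, [0.6012, -0.3253]), ([240.3, 87.9], 0.33, [0.5255, -0.0611])]
hanger [([398.5, 223.4], 0.76, [0.7419, -0.322]), ([327.1, 233.1], 0.55, [0.6047, -0.3327])]
rack [([324.5, 231.9], 0.75, [0.5997, -0.3354]), ([325.4, 229.5], 0.58, [0.6018, -0.3304]), ([326.2, 300.4], 0.15, [0.5932, -0.4957])]
feed_knob [([236.4, 190.2], 0.97, [0.4562, -0.2206])]
magazine []
```

View pics/w10.png

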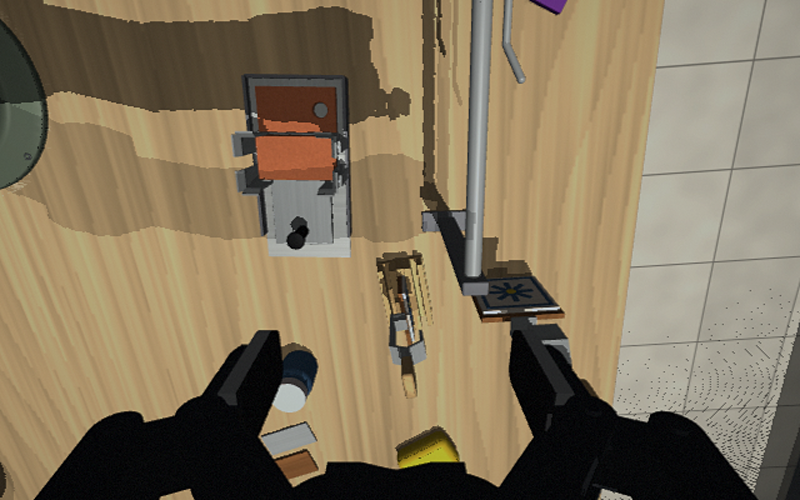

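```bash
python3 - <<'E'
from h import *
c=Cam('wrist'); g=cv2.cvtColor(c.im,cv2.COLOR_RGB2GRAY)
# rail: per row, find bright rail band between cols 365..400 
f=lambda u,v,z:c.atz([u/1.25,v/1.25],z)[:2]
pts=[]
for v in range(20,210,10):
    row=c.im[v,355:410].astype(int); sat=row.max(1)-row.min(1)
    ok=np.where(sat<30)[0]+355
    # largest contiguous run
    runs=np.split(ok,np.where(np.diff(ok)>1)[0]+1); r=max(runs,key=len)
    P=c.atz([(r[0]+r[-1])/2,v],.225); pts.append(P[:2])
    if v%30==20: print(v,r[0],r[-1],P[:2].round(4))
pts=np.array(pts); 
k=np.polyfit(pts[:,1],pts[:,0],1); print('x=%.4f+%.4f y'%(k[1],k[0]))
print('post foot',f(445,222,.004),'post top',f(476,285,.243))
print('wire',f(507,10,.245),f(508,45,.245),'bentend',f(520,78,.26))
E
python3 go.py .60 -.335 .40 1.5
```

```text
20 376 392 [ 0.6747 -0.0087]
50 375 390 [ 0.6731 -0.0353]
80 374 389 [ 0.672  -0.0635]
110 374 388 [ 0.6713 -0.0934]
140 373 386 [ 0.6694 -0.1251]
170 355 385 [ 0.6585 -0.158 ]
200 357 384 [ 0.6585 -0.194 ]
x=0.6776+0.0903 y
post foot [ 0.66570799 -0.22790447] post top [ 0.66689236 -0.22215613]
wire [ 0.69040174 -0.00366519] [ 0.69157925 -0.02674598] bentend [ 0.69687545 -0.05094136]
35.1 [ 0.6002 -0.1504  0.4363] [-3.14  -0.     1.499] [-0.   0.7 -0.7] 0.0857
rows: [np.float64(-18.42), np.float64(1.3), np.float64(3.63), np.float64(-0.001)]
```

Call:
apply_moves([
  [-3,0,1,0],
  [-6,0,2,0],
  [-9,0,3,0],
  [-12,0,3.5,0],
  [-15,0,3.5,0],
  [-17,0,3.5,0],
  [-18.4,0,3.5,0],
  [-18.4,-1,3.5,0],
  [-18.4,-1.2,3.5,0],
  [-18.4,-1.2,3.5,0],
])

```text
clock: 35.98
position: [0.5751, -0.3323, 0.4017]
tool_rot: [-3.14, -0.0, 1.5]
force: [0.2, 0.4, 0.3]
grip_width: 0.0853
```

```bash
python3 - <<'E'
from h import *
c=Cam('wrist'); c.save('w11.png',crop=(200,100,240,180),scale=3); print(telemetry.observe()['position'],c.p)
for t,z in dict(hook=.177,hanger_grip=.227,hanger=.012,rack=0).items():
    print(t,[(np.round(d['uv'],1).tolist(),round(d['score'],2),c.atz(d['uv'],z).round(4)[:2].tolist()) for d in cams.pinpoint('wrist',t)][:4])
E
```

```text
[ 0.57552926 -0.33203744  0.40174317] [ 0.58006443 -0.24797967  0.54475155]
hook [([486.0, 151.0], 0.66, [0.7687, -0.3302]), ([338.1, 161.0], 0.58, [0.5989, -0.3299]), ([327.5, 137.6], 0.44, [0.5882, -0.3021])]
hanger_grip [([523.3, 172.1], 0.69, [0.7829, -0.3434]), ([231.3, 74.1], 0.59, [0.5023, -0.2306]), ([337.8, 171.6], 0.55, [0.5955, -0.3296])]
hanger [([331.9, 143.0], 0.98, [0.5986, -0.3358]), ([418.6, 133.0], 0.94, [0.7407, -0.3295])]
rack [([328.3, 137.6], 0.69, [0.5935, -0.3283]), ([232.9, 217.0], 0.44, [0.4113, -0.4596])]
```

View pics/w11.png

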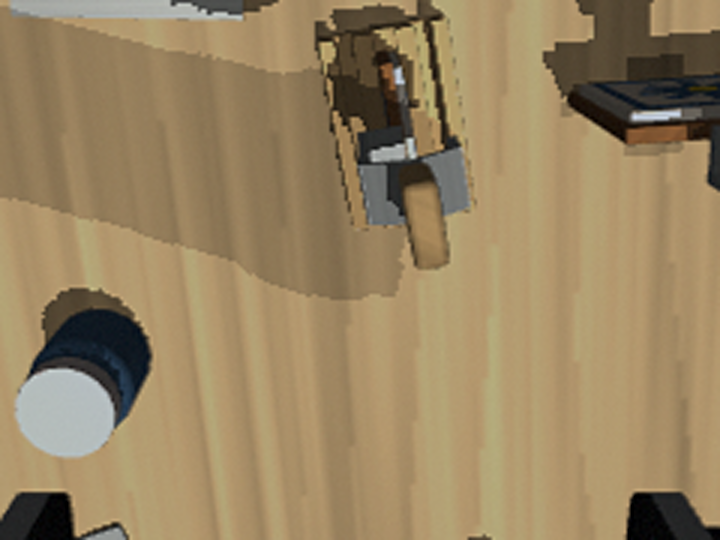

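```bash
python3 - <<'E'
from h import *
c=Cam('wrist')
f=lambda u,v,z:c.atz([200+u/3,100+v/3],z)[:2]
for z in(.17,.18,.19):
    L1,L2,R1,R2=f(359,162,z),f(370,228,z),f(459,150,z),f(470,208,z)
    M=(L1+L2)/2;N=(R1+R2)/2; d=N-M
    print(z,M.round(4),N.round(4),'len',np.linalg.norm(d).round(4),'yaw',np.arctan2(d[1],d[0]).round(3),'yaw(y)',[np.arctan2(-(q-p)[0]*-1,-(p-q)[1]*-1).round(3) for p,q in((L2,L1),(R2,R1))],'c',((M+N)/2).round(4),np.linalg.norm(L1-L2).round(4))
for u in((416,270),(447,265),(404,195),(437,185),(431,268)): print('grip',f(*u,.241).round(4))
# rack corners: outer edges of slats at z .048
for u in((316,40),(358,227),(440,12),(475,207)): print('rack',f(*u,.048).round(4))
a=Cam('scene'); print(a.proj([.6,-.33,.15])); a.save('c2.png',crop=(150,130,120,110),scale=5)
E
```

```text
0.17 [ 0.5798 -0.3349] [ 0.6195 -0.3312] len 0.0398 yaw 0.093 yaw(y) [np.float64(-3.045), np.float64(-2.99)] c [ 0.5997 -0.333 ] 0.027
0.18 [ 0.5799 -0.3325] [ 0.6184 -0.3289] len 0.0387 yaw 0.093 yaw(y) [np.float64(-3.045), np.float64(-2.99)] c [ 0.5992 -0.3307] 0.0263
0.19 [ 0.5799 -0.3302] [ 0.6174 -0.3267] len 0.0377 yaw 0.093 yaw(y) [np.float64(-3.045), np.float64(-2.99)] c [ 0.5986 -0.3285] 0.0256
grip [ 0.5952 -0.3446]
grip [ 0.6055 -0.3435]
grip [ 0.5926 -0.3191]
grip [ 0.6033 -0.3166]
grip [ 0.6002 -0.3442]
rack [ 0.5606 -0.2828]
rack [ 0.575 -0.38 ]
rack [ 0.6227 -0.2737]
rack [ 0.6372 -0.3735]
[[195.52708443 172.90050388]]
```

View pics/c2.png

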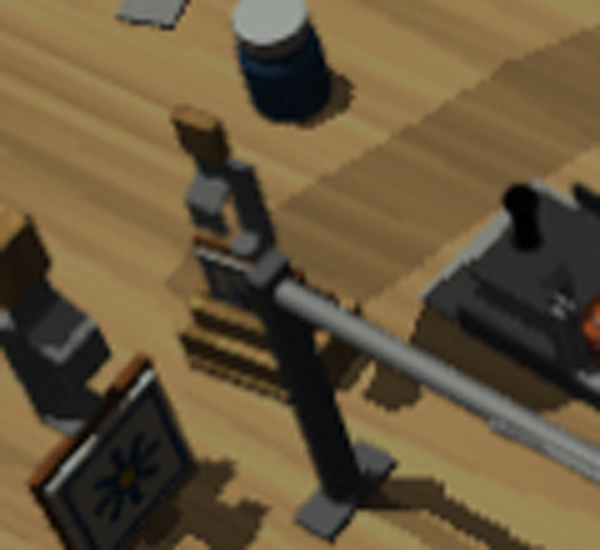

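The crop from the +x side shows the short front leg nearest the camera and the spine behind it, so the mouth faces world +x, as needed. Rack yaw is about 0.145 and the grip is at about (0.599,-0.3295).

```bash
python3 go.py .599 -.3295 .208 1.716
```

```text
36.3 [ 0.5755 -0.3325  0.4013] [-3.14 -0.    1.5 ] [0.2 0.2 0.8] 0.085
rows: [np.float64(0.46), np.float64(2.33), np.float64(19.33), np.float64(-0.216)]
```

Call:
apply_moves([
  [0.4,1,0,-0.1],
  [0.45,2.3,1,-0.216],
  [0.45,2.3,3,-0.216],
  [0.45,2.3,6,-0.216],
  [0.45,2.3,9,-0.216],
  [0.45,2.3,12,-0.216],
  [0.45,2.3,15,-0.216],
  [0.45,2.3,17.5,-0.216],
  [0.45,2.3,19.2,-0.216],
  [0.45,2.3,19.2,-0.216],
])

```text
clock: 37.17
position: [0.5967, -0.3291, 0.2054]
tool_rot: [-3.135, -0.004, 1.716]
force: [-0.1, 0.8, -0.3]
grip_width: 0.0858
```

```bash
python3 go.py .599 -.3295 .208 1.716; python3 - <<'E'
from h import *
c=Cam('wrist'); hsv=cv2.cvtColor(c.im,cv2.COLOR_RGB2HSV); 
for n in('hanger_grip','hook'): print(n,[(np.round(d['uv'],1).tolist(),round(d['score'],2),c.atz(d['uv'],.227).round(4)[:2].tolist()) for d in cams.pinpoint('wrist',n)][:3])
print('expected grip px',c.proj([telemetry.observe()['position']+[0,0,.019]]))
E
```

```text
37.2 [ 0.5967 -0.3291  0.2054] [-3.135 -0.004  1.716] [-0.1  0.8 -0.3] 0.0858
rows: [np.float64(-0.07), np.float64(0.22), np.float64(-0.26), np.float64(0.0)]
hanger_grip [([321.6, 292.5], 0.7, [0.598, -0.3301])]
hook [([628.4, 312.1], 0.86, [0.7363, -0.3198]), ([322.9, 242.4], 0.83, [0.5948, -0.3057]), ([153.5, 253.2], 0.64, [0.5243, -0.3214])]
expected grip px [[323.29447292 295.9741495 ]]
```

Call:
apply_moves([
  [0,0.2,-0.2,0],
  [0,0.2,-0.25,0],
  [0,0.2,-0.25,0],
  [0,0.2,-0.25,0],
  [0,0.2,-0.25,0],
  [0,0.2,-0.25,0],
  [0,0.2,-0.25,0],
  [0,0.2,-0.25,0],
  [0,0.2,-0.25,0],
  [0,0.2,-0.25,0],
], claw=1, force=80)

```text
clock: 38.15
position: [0.6002, -0.3297, 0.212]
tool_rot: [-3.14, -0.0, 1.716]
force: [-0.2, 1.0, 5.2]
grip_width: 0.0106
```

Call:
apply_moves([
  [0,0,0,0],
  [0,0,0,0],
  [0,0,0,0],
  [0,0,0,0],
  [0,0,-0.5,0],
  [0,0,-1,0],
  [0,0,-1.5,0],
  [0,0,-2,0],
  [0,0,-2.5,0],
  [0,0,-3,0],
])

```text
clock: 38.98
position: [0.6, -0.3297, 0.2423]
tool_rot: [-3.14, -0.0, 1.716]
force: [0.1, -0.0, -5.0]
grip_width: 0.0104
```

Call:
apply_moves([
  [0,0,-1,0],
  [0,0,-2,0],
  [0,0,-3,0],
  [0,0,-4,0],
  [0,0,-5,0],
  [0,0,-6,0],
  [0,0,-6.8,0],
  [0,0,-6.8,0],
  [0,0,-6.8,0],
  [0,0,-6.8,0],
])

```text
clock: 39.82
position: [0.6001, -0.3296, 0.3092]
tool_rot: [-3.139, -0.001, 1.716]
force: [-0.4, -0.7, -4.0]
grip_width: 0.0108
```

```bash
python3 go.py .595 -.135 .31 1.525; python3 - <<'E'
from h import *
a=Cam('scene');A={t:[(d['uv'],d['score']) for d in cams.pinpoint('scene',t)] for t in('hook','hanger','hanger_grip','mark')}
b=Cam('side');B={t:[(d['uv'],d['score']) for d in cams.pinpoint('side',t)] for t in A}
for t in A:
    for u,s in A[t]:
        for v,w in B[t]:
            X,e=tri(a,np.array(u),b,np.array(v))
            if max(e)<6: print(t,X.round(3),np.round(e,1),round(s,2),round(w,2))
E
```

```text
39.8 [ 0.6001 -0.3296  0.3092] [-3.139e+00 -1.000e-03  1.716e+00] [-0.4 -0.7 -4. ] 0.0108
rows: [np.float64(19.33), np.float64(2.31), np.float64(-0.08), np.float64(0.191)]
hook [ 0.744 -0.336  0.214] [2.2 1.5] 0.81 0.58
hook [ 0.6   -0.329  0.283] [0.1 0.1] 0.55 0.96
hook [ 0.606 -0.325  0.311] [5.5 4.1] 0.55 0.27
hanger [ 0.593 -0.333  0.096] [1.7 1.3] 0.73 0.7
hanger_grip [ 0.604 -0.323  0.333] [1.6 1.2] 0.59 0.76
hanger_grip [ 0.741 -0.328  0.281] [1.7 1.1] 0.56 0.89
mark [0.679 0.098 0.23 ] [0.2 0.1] 0.55 0.53
```

Call:
apply_moves([
  [1.5,0.2,0,0.02],
  [4,0.5,0,0.04],
  [7,0.8,0,0.08],
  [10,1.1,0,0.12],
  [13,1.5,0,0.16],
  [16,1.9,0,0.19],
  [18,2.2,0,0.19],
  [19.3,2.3,0,0.19],
  [19.3,2.3,0,0.19],
  [19.3,2.3,0,0.19],
])

```text
clock: 41.15
position: [0.5952, -0.1356, 0.3099]
tool_rot: [-3.14, 0.0, 1.526]
force: [-0.5, -1.1, -3.6]
grip_width: 0.0108
```

```bash
python3 - <<'E'
from h import *
P=telemetry.observe()['position']; print(P,telemetry.observe()['tool_rot'])
c=Cam('wrist'); 
print('mark',[(np.round(d['uv'],1).tolist(),round(d['score'],2),c.atz(d['uv'],.225).round(4)[:2].tolist()) for d in cams.pinpoint('wrist','mark')][:3])
# rail direct fit: wide search using saturation, near line prediction
pts=[]
for y in np.arange(-.2,.2,.01):
    x=.6751+.0455*y; u=c.proj([[x,y,.225]])[0]
    if not(20<u[0]<620 and 2<u[1]<398): continue
    v=int(round(u[1])); lo=int(u[0])-25; row=c.im[v,lo:lo+51].astype(int); ok=np.where(row.max(1)-row.min(1)<25)[0]+lo
    if len(ok)<4: continue
    r=max(np.split(ok,np.where(np.diff(ok)>1)[0]+1),key=len); Q=c.atz([(r[0]+r[-1])/2,v],.225)
    pts.append((Q[0],Q[1],len(r)))
pts=np.array(pts); print(pts.round(4)[::2])
E
python3 go.py .67 -.135 .31 1.525
```

```text
[ 0.59519363 -0.13559461  0.30994668] [-3.13986208e+00  3.78559987e-04  1.52633464e+00]
mark []
[[ 6.657e-01 -1.996e-01  5.100e+01]
 [ 6.612e-01 -1.801e-01  3.800e+01]
 [ 6.681e-01 -1.602e-01  2.200e+01]
 [ 6.693e-01 -1.404e-01  2.200e+01]
 [ 6.699e-01 -1.200e-01  2.300e+01]
 [ 6.709e-01 -9.990e-02  2.300e+01]
 [ 6.720e-01 -8.030e-02  2.400e+01]
 [ 6.727e-01 -5.980e-02  2.400e+01]
 [ 6.736e-01 -4.000e-02  2.500e+01]
 [ 6.744e-01 -2.010e-02  2.600e+01]]
41.2 [ 0.595  -0.1368  0.3097] [-3.139e+00  1.000e-03  1.524e+00] [-1.   0.  -2.7] 0.0104
rows: [np.float64(0.53), np.float64(7.48), np.float64(-0.03), np.float64(-0.001)]
```

Call:
apply_moves([
  [0,1,0,0],
  [0,2,0,0],
  [0.1,3,0,0],
  [0.1,4,0,0],
  [0.2,5,0,0],
  [0.2,6,0,0],
  [0.2,7,0,0],
  [0.2,7.45,0,0],
  [0.2,7.45,0,0],
  [0.2,7.45,0,0],
])

```text
clock: 42.08
position: [0.6693, -0.1374, 0.3093]
tool_rot: [-3.139, -0.0, 1.525]
force: [-0.2, -0.1, -3.0]
grip_width: 0.011
```

Call:
apply_moves([
  [0,0,0.5,0],
  [0,0,1,0],
  [0,0,1.5,0],
  [0,0,2,0],
  [0,0,2.5,0],
  [0,0,3,0],
  [0,0,3.5,0],
  [0,0,4,0],
  [0,0,4.3,0],
  [0,0,4.3,0],
])

```text
clock: 42.92
position: [0.6693, -0.1368, 0.2658]
tool_rot: [-3.139, -0.0, 1.526]
force: [-0.6, 0.7, -4.2]
grip_width: 0.0108
```

```bash
python3 go.py .669 -.135 .26 1.525; python3 - <<'E'
from h import *
a=Cam('scene');A=[(d['uv'],d['score']) for d in cams.pinpoint('scene','hook')]
b=Cam('side');B=[(d['uv'],d['score']) for d in cams.pinpoint('side','hook')]
for u,s in A:
    for v,w in B:
            X,e=tri(a,np.array(u),b,np.array(v))
            if max(e)<6: print(X.round(3),np.round(e,1),round(s,2),round(w,2))
E
```

```text
42.9 [ 0.6693 -0.1368  0.2658] [-3.139 -0.     1.526] [-0.6  0.7 -4.2] 0.0108
rows: [np.float64(0.17), np.float64(-0.04), np.float64(0.58), np.float64(0.001)]
[ 0.672 -0.142  0.229] [1.9 1.3] 0.95 0.74
[ 0.565 -0.275  0.032] [5.5 4.4] 0.95 0.51
[ 0.741 -0.332  0.217] [0.3 0.2] 0.8 0.89
```

Still bearing its own weight. Lowering to contact.

Call:
apply_moves([
  [0,0,0.1,0],
  [0,0,0.2,0],
  [0,0,0.3,0],
  [0,0,0.4,0],
  [0,0,0.45,0],
  [0,0,0.5,0],
  [0,0,0.5,0],
  [0,0,0.5,0],
  [0,0,0.5,0],
  [0,0,0.5,0],
])

```text
clock: 43.95
position: [0.6696, -0.1367, 0.2617]
tool_rot: [-3.14, -0.0, 1.526]
force: [0.1, 0.4, -2.5]
grip_width: 0.0108
```

Call:
apply_moves([
  [0,0,0.1,0],
  [0,0,0.15,0],
  [0,0,0.2,0],
  [0,0,0.2,0],
  [0,0,0.2,0],
  [0,0,0.2,0],
  [0,0,0.2,0],
  [0,0,0.2,0],
  [0,0,0.2,0],
  [0,0,0.2,0],
])

```text
clock: 44.78
position: [0.67, -0.1367, 0.2602]
tool_rot: [-3.141, -0.0, 1.526]
force: [1.9, -0.0, 6.5]
grip_width: 0.0106
```

```bash
python3 go.py .6797 .098 .2597 1.526
```

```text
44.8 [ 0.67   -0.1367  0.2602] [-3.141 -0.     1.526] [ 1.9 -0.   6.5] 0.0106
rows: [np.float64(23.49), np.float64(-0.09), np.float64(0.05), np.float64(-0.0)]
```

Seated, with contact felt. Sliding along in stages.

Call:
apply_moves([
  [0.5,0,0,0],
  [1.5,0,0,0],
  [2.5,0,0,0],
  [3.5,0,0,0],
  [4.5,0,0,0],
  [5.5,0,0,0],
  [6.5,0,0,0],
  [7.5,0,0,0],
  [8.5,0,0,0],
  [9.5,0,0,0],
])

```text
clock: 45.62
position: [0.6742, -0.0424, 0.26]
tool_rot: [-3.141, 0.001, 1.525]
force: [3.3, -5.0, 4.6]
grip_width: 0.0106
```

Call:
apply_moves([
  [1,0,0,0],
  [2,0,0,0],
  [3,0,0,0],
  [4,0,0,0],
  [5,0,0,0],
  [6,0,0,0],
  [7,0,0,0],
  [8,0,0,0],
  [8.5,0,0,0],
  [8.5,0,0,0],
])

```text
clock: 46.45
position: [0.678, 0.0441, 0.26]
tool_rot: [-3.141, -0.001, 1.527]
force: [3.3, 2.5, 5.4]
grip_width: 0.011
```

```bash
python3 go.py .6797 .098 .2597 1.526;python3 - <<'E'
from h import *
a=Cam('scene');A={t:[(d['uv'],d['score']) for d in cams.pinpoint('scene',t)] for t in('hook','mark')}
b=Cam('side');B={t:[(d['uv'],d['score']) for d in cams.pinpoint('side',t)] for t in A}
for t in A:
  for u,s in A[t]:
    for v,w in B[t]:
            X,e=tri(a,np.array(u),b,np.array(v))
            if max(e)<6: print(t,X.round(3),np.round(e,1),round(s,2),round(w,2))
E
```

```text
46.5 [0.678  0.0441 0.26  ] [-3.141e+00 -1.000e-03  1.527e+00] [3.3 2.5 5.4] 0.011
rows: [np.float64(5.4), np.float64(-0.07), np.float64(0.03), np.float64(0.001)]
hook [ 0.748 -0.33   0.21 ] [1.7 1.2] 0.9 0.77
hook [0.677 0.038 0.224] [0.3 0.2] 0.85 0.96
mark [0.678 0.098 0.231] [0.5 0.3] 0.46 0.58
```

```bash
python3 - <<'E'
from h import *
for n in('scene','side','wrist'):
    c=Cam(n); g=cv2.GaussianBlur(cv2.cvtColor(c.im,cv2.COLOR_RGB2GRAY),(3,3),0)
    ys=np.arange(.02,.17,.003); vals=[]
    for y in ys:
        u=c.proj([[.6753+.045*y,y,.225+(.0 if n!='wrist' else .006)]])[0]; 
        vals.append(int(g[int(round(u[1])),int(round(u[0]))]) if 0<=u[0]<639 and 0<=u[1]<399 else -1)
    print(n,[(round(float(y),3),v) for y,v in zip(ys,vals)])
    if n=='wrist': w=c
u0=w.proj([[.6797,.098,.225]])[0]; print('mark px wrist',u0)
b=Cam('scene'); q=b.proj([[.6797,.098,.225]])[0]; s=Cam('side'); r=s.proj([[.6797,.098,.225]])[0]
def cr(c,q,h=25): x,y=int(max(q[0]-h*1.07,0)),int(max(q[1]-h,0)); im=cv2.resize(c.im[y:y+2*h,x:x+int(2*h*1.07)],(400,400),interpolation=2).copy(); cv2.drawMarker(im,(int((q[0]-x+.5)*400/int(2*h*1.07)),int((q[1]-y+.5)*400/(2*h))),(0,255,0),0,10); return im
cv2.imwrite('pics/m1.png',np.hstack([cr(b,q,30),cr(w,u0,60)])[...,::-1])
E
```

```text
scene [(0.02, 75), (0.023, 72), (0.026, 86), (0.029, 71), (0.032, 82), (0.035, 61), (0.038, 36), (0.041, 28), (0.044, 28), (0.047, 28), (0.05, 27), (0.053, 27), (0.056, 28), (0.059, 29), (0.062, 29), (0.065, 28), (0.068, 28), (0.071, 28), (0.074, 28), (0.077, 28), (0.08, 27), (0.083, 21), (0.086, 21), (0.089, 15), (0.092, 15), (0.095, 22), (0.098, 42), (0.101, 48), (0.104, 62), (0.107, 59), (0.11, 70), (0.113, 59), (0.116, 73), (0.119, 61), (0.122, 69), (0.125, 79), (0.128, 65), (0.131, 79), (0.134, 66), (0.137, 88), (0.14, 89), (0.143, 121), (0.146, 126), (0.149, 127), (0.152, 128), (0.155, 118), (0.158, 123), (0.161, 124), (0.164, 132), (0.167, 130), (0.17, 135)]
side [(0.02, 119), (0.023, 119), (0.026, 125), (0.029, 105), (0.032, 105), (0.035, 89), (0.038, 72), (0.041, 70), (0.044, 70), (0.047, 75), (0.05, 75), (0.053, 75), (0.056, 87), (0.059, 78), (0.062, 78), (0.065, 88), (0.068, 79), (0.071, 76), (0.074, 87), (0.077, 79), (0.08, 77), (0.083, 88), (0.086, 79), (0.089, 73), (0.092, 84), (0.095, 75), (0.098, 78), (0.101, 86), (0.104, 86), (0.107, 87), (0.11, 88), (0.113, 87), (0.
[... 252 characters left out ...]
.02, 60), (0.023, 56), (0.026, 52), (0.029, 52), (0.032, 52), (0.035, 53), (0.038, 52), (0.041, 51), (0.044, 52), (0.047, 54), (0.05, 54), (0.053, 52), (0.056, 59), (0.059, 59), (0.062, 60), (0.065, 59), (0.068, 60), (0.071, 59), (0.074, 59), (0.077, 59), (0.08, 60), (0.083, 60), (0.086, 59), (0.089, 60), (0.092, 59), (0.095, 22), (0.098, 16), (0.101, 97), (0.104, 98), (0.107, 98), (0.11, 98), (0.113, 99), (0.116, 98), (0.119, 98), (0.122, 98), (0.125, 99), (0.128, 99), (0.131, 98), (0.134, 98), (0.137, 98), (0.14, 99), (0.143, 99), (0.146, 98), (0.149, 97), (0.152, 212), (0.155, 121), (0.158, 98), (0.161, 102), (0.164, 111), (0.167, -1), (0.17, -1)]
mark px wrist [317.52385817 145.81305791]
```

The picture budget is used up, so I'll continue with numbers only. The wrist profile puts the mark band at y≈0.0965, and the TCP is at 0.044. Sliding 5.4 cm.

Call:
apply_moves([
  [0.5,0,0,0],
  [1.2,0,0,0],
  [2,0,0,0],
  [2.8,0,0,0],
  [3.6,0,0,0],
  [4.4,0,0,0],
  [5,0,0,0],
  [5.4,0,0,0],
  [5.4,0,0,0],
  [5.4,0,0,0],
])

```text
clock: 47.83
position: [0.6803, 0.0961, 0.2599]
tool_rot: [-3.14, 0.001, 1.525]
force: [1.2, -2.2, 6.6]
grip_width: 0.0106
```

```bash
python3 go.py;python3 - <<'E'
from h import *
a=Cam('scene');A={t:[(d['uv'],d['score']) for d in cams.pinpoint('scene',t)] for t in('hook','mark','hanger','hanger_grip')}
b=Cam('side');B={t:[(d['uv'],d['score']) for d in cams.pinpoint('side',t)] for t in A}
for t in A:
  for u,s in A[t]:
    for v,w in B[t]:
            X,e=tri(a,np.array(u),b,np.array(v))
            if max(e)<6: print(t,X.round(3),np.round(e,1),round(s,2),round(w,2))
c=Cam('wrist')
for t,z in(('mark',.225),('hook',.225),('hanger_grip',.275)): print(t,[(c.atz(d['uv'],z)[:2].round(4),d['score']) for d in cams.pinpoint('wrist',t)][:3])
E
```

```text
47.8 [0.6803 0.0961 0.2599] [-3.140e+00  1.000e-03  1.525e+00] [ 1.2 -2.2  6.6] 0.0106
hook [0.68  0.091 0.232] [1.8 1.3] 0.94 0.7
hook [ 0.747 -0.321  0.22 ] [0.7 0.5] 0.68 0.57
hanger [ 0.748 -0.315  0.002] [1.4 1. ] 0.88 0.62
hanger [0.674 0.108 0.066] [2.3 1.8] 0.68 0.75
hanger_grip [0.685 0.101 0.28 ] [1.4 1. ] 0.92 0.92
hanger_grip [ 0.751 -0.313  0.291] [1.  0.6] 0.7 0.85
mark []
hook [(array([0.6773, 0.0953]), 0.79)]
hanger_grip [(array([0.6787, 0.0948]), 0.57)]
```

Call:
apply_moves([
  [0,0,-0.1,0],
  [0,0,-0.1,0],
  [0,0,-0.1,0],
  [0,0,-0.1,0],
  [0,0,-0.1,0],
  [0,0,-0.1,0],
  [0,0,-0.1,0],
  [0,0,-0.1,0],
  [0,0,-0.1,0],
  [0,0,-0.1,0],
])

```text
clock: 49.37
position: [0.68, 0.0972, 0.2605]
tool_rot: [-3.139, -0.0, 1.526]
force: [-0.4, -0.3, -3.4]
grip_width: 0.0105
```

Call:
apply_moves([
  [0,0,0,0],
  [0,0,0,0],
  [0,0,0,0],
  [0,0,0,0],
  [0,0,0,0],
  [0,0,0,0],
  [0,0,0,0],
  [0,0,0,0],
  [0,0,0,0],
  [0,0,0,0],
], claw=0)

```text
clock: 50.2
position: [0.6801, 0.097, 0.2606]
tool_rot: [-3.14, -0.0, 1.526]
force: [-0.1, -0.0, 0.3]
grip_width: 0.0852
```

Call:
apply_moves([
  [0,0,-1,0],
  [0,0,-2,0],
  [0,0,-4,0],
  [0,0,-6,0],
  [0,0,-8,0],
  [0,0,-10,0],
  [0,0,-12,0],
  [0,0,-14,0],
  [0,0,-15,0],
  [0,0,-15,0],
])

```text
clock: 51.03
position: [0.6809, 0.0973, 0.4138]
tool_rot: [3.14, -0.001, 1.526]
force: [0.0, -0.6, 0.4]
grip_width: 0.0857
```

```bash
python3 go.py; cat > chk.py <<'E'
from h import *
T=('hook','mark','hanger','hanger_grip','trial','feed_knob','tile1','bowl','jar','brush')
a=Cam('scene');A={t:[(d['uv'],d['score']) for d in cams.pinpoint('scene',t)] for t in T}
b=Cam('side');B={t:[(d['uv'],d['score']) for d in cams.pinpoint('side',t)] for t in A}
for t in A:
  for u,s in A[t]:
    for v,w in B[t]:
            X,e=tri(a,np.array(u),b,np.array(v))
            if max(e)<4: print(t,X.round(3),np.round(e,1),round(s,2),round(w,2))
c=Cam('wrist')
for t,z in(('mark',.225),('hook',.225),('hanger_grip',.275),('hanger',.06),('trial',.026),('feed_knob',.058)): print(t,[(c.atz(d['uv'],z)[:2].round(4),round(d['score'],2)) for d in cams.pinpoint('wrist',t)][:3])
g=cv2.cvtColor(c.im,cv2.COLOR_RGB2GRAY)
for dx in(-.013,-.006,0,.006):
    print(dx,[int(g[int(round(u[1])),int(round(u[0]))]) if 0<=u[0]<639.4 and 0<=u[1]<399.4 else -1 for y in np.arange(.06,.14,.002) for u in [c.proj([[.6753+.045*y+dx,y,.232]])[0]]])
E
python3 chk.py
```

```text
51.0 [0.6809 0.0973 0.4138] [ 3.140e+00 -1.000e-03  1.526e+00] [ 0.  -0.6  0.4] 0.0857
hook [0.676 0.097 0.231] [0.2 0.1] 0.73 0.68
hook [ 0.753 -0.331  0.212] [2.4 1.6] 0.64 0.65
mark [0.696 0.104 0.276] [3.1 2.2] 0.48 0.2
hanger [0.674 0.107 0.066] [2.5 1.9] 0.79 0.92
hanger [ 0.744 -0.317  0.001] [0. 0.] 0.7 0.67
hanger_grip [0.68  0.1   0.273] [0.9 0.7] 0.88 0.86
hanger_grip [ 0.746 -0.333  0.277] [0.3 0.2] 0.57 0.77
trial [ 0.479 -0.043  0.034] [0.8 0.7] 0.77 0.59
feed_knob [ 0.462 -0.22   0.062] [1.2 1. ] 0.86 0.75
tile1 [0.81  0.084 0.003] [1.  0.7] 0.61 0.58
tile1 [ 0.469 -0.12   0.05 ] [1.3 1.2] 0.52 0.78
tile1 [ 0.465 -0.118  0.035] [3.8 3.4] 0.52 0.51
bowl [ 0.595  0.469 -0.016] [1.5 1.3] 0.78 0.86
jar [ 0.414 -0.454  0.017] [2.5 2.2] 0.64 0.51
brush [0.236 0.309 0.008] [1.3 1.5] 0.97 0.97
mark [(array([0.6792, 0.0972]), 0.49)]
hook [(array([0.6794, 0.0939]), 0.69)]
hanger_grip [(array([0.6789, 0.0966]), 0.66), (array([0.5685, 0.0243]), 0.2)]
hanger [(array([0.6806, 0.0951]), 0.92), (array([ 0.7388, -0.2751]), 0.92)]
trial [(array([ 0.4811, -0.0598]), 0.74), (array([ 0.4798, -0.1021]), 0.7)]
feed_knob [(array([ 0.4763, -0.1068]), 0.3)]
-0.013 [74, 75, 76, 74, 75, 75, 43, 47, 44, 46, 45, 46, 53, 109, 109, 110, 111, 34, 38, 38, 41, 39, 39, 39, 44, 44, 47, 39, 44, 39, 44, 43, 49, 50, 49, 52, 52, 49, 51, 50, 50]
-0.006 [106, 105, 112, 108, 107, 109, 117, 121, 128, 132, 132, 135, 136, 134, 136, 132, 118, 117, 89, 40, 43, 41, 43, 46, 39, 45, 42, 44, 43, 45, 46, 40, 105, 101, 103, 39, 45, 46, 45, 45, 50]
0 [161, 113, 124, 128, 135, 138, 139, 148, 148, 147, 149, 148, 146, 146, 138, 146, 146, 118, 98, 39, 39, 39, 42, 42, 43, 45, 48, 45, 57, 177, 172, 171, 170, 78, 49, 47, 48, 58, 175, 46, 80]
0.006 [91, 78, 96, 91, 89, 85, 87, 83, 82, 79, 76, 78, 88, 87, 85, 82, 93, 92, 94, 110, 109, 110, 124, 121, 76, 94, 94, 94, 95, 94, 95, 93, 96, 99, 46, 40, 35, 37, 39, 54, 57]
```

The hanger is free. Hook and mark agree within about 3 mm along y. A last check of the magazine from above:

Call:
apply_moves([
  [-1,-2,0,0],
  [-3,-4,0,0],
  [-5,-6,0,0],
  [-7.5,-8,0,0],
  [-10,-10,0,0],
  [-12.5,-12,0,0],
  [-15,-14,0,0],
  [-17,-16,0,0],
  [-19,-19,0,0],
  [-19.4,-19,0,0],
])

```text
clock: 53.32
position: [0.478, -0.0914, 0.4118]
tool_rot: [-3.14, 0.002, 1.522]
force: [-0.2, -0.6, -0.1]
grip_width: 0.0853
```

```bash
python3 - <<'E'
from h import *
print(telemetry.observe()['position'])
c=Cam('wrist')
M=np.array([.4725,-.1175]);w=-.077
def mag(P): d=np.array(P)-M; return np.array([np.cos(w)*d[0]+np.sin(w)*d[1],-np.sin(w)*d[0]+np.cos(w)*d[1]]).round(4)
for z in(.038,.06):
    print('z',z)
    for t in tiles(c,z): print('  mag frame',mag(t[0]))
print([(mag(c.atz(d['uv'],.026)[:2]),round(d['score'],2)) for d in cams.pinpoint('wrist','trial')],[(mag(c.atz(d['uv'],.058)[:2]),round(d['score'],2)) for d in cams.pinpoint('wrist','feed_knob')])
print('tile1',[(mag(c.atz(d['uv'],.048)[:2]),round(d['score'],2)) for d in cams.pinpoint('wrist','tile1')])
E
python3 chk.py | grep -E 'hook|hanger|mark' | head -8
```

```text
[ 0.47803569 -0.09143446  0.41182604]
z 0.038
tile c [ 0.4734 -0.1194] LxW 0.103 0.056 axis -0.085 px [328. 158.]
tile c [ 0.4772 -0.057 ] LxW 0.097 0.055 axis -0.086 px [320. 126.]
  mag frame [ 0.001  -0.0018]
  mag frame [0.     0.0607]
z 0.06
tile c [ 0.4737 -0.1146] LxW 0.099 0.054 axis -0.085 px [328. 158.]
tile c [ 0.4774 -0.0548] LxW 0.093 0.052 axis -0.086 px [320. 126.]
  mag frame [0.001 0.003]
  mag frame [0.     0.0628]
[] [(array([-0.0029, -0.1037]), 0.96)]
tile1 [(array([0.0036, 0.0026]), 0.86), (array([0.2988, 0.2204]), 0.72)]
hook [0.686 0.101 0.237] [2.6 1.9] 0.74 0.77
hook [ 0.75  -0.33   0.221] [0.7 0.5] 0.66 0.57
hanger [0.678 0.097 0.054] [0.2 0.1] 0.66 0.86
hanger_grip [ 0.74  -0.314  0.289] [0.8 0.5] 0.84 0.85
hanger_grip [0.687 0.103 0.279] [2.2 1.6] 0.73 0.97
mark []
hook [(array([ 0.7378, -0.3168]), 0.87)]
hanger_grip []
```

```bash
python3 -c "
from workcell import workorder; print(workorder.job_done())"
```

```text
the job is handed in; nothing more can be done
None
```

I set up the bench and handed the job in at about 54 s of the 210 s allowed; it reports no verdict.

**What I did**
- I loaded the trial tile first, then the two plain tiles. The wood-grain strip, grey strip, brick stack and purple look-alike were left alone.
- I pulled the feed slide about 65 mm, until the pull force jumped to 26 N at the stop, then let it go. It fed the trial tile out.
- I took the smaller hanger out of the rack, hooked it on at the open stretch, slid it to the mark and let it go.

**Last checks**

| Item | Measured | Allowed |
|---|---|---|
| Trial tile on the tray (magazine x, y) | 0, 61–63 mm | ±12 mm, 52–78 mm |
| Plain-tile stack, off the magazine centre | within 3 mm, flat, top at the expected 60 mm | 8 mm |
| Hook seat against the mark, along the rail | 0–3 mm | 8 mm |
| Bowl, jar and brush against start | within about 4 mm on the table | 30 mm |

**Readings that disagreed or were weak**
- **Hook and mark height:** the two fixed cameras put both about 6 mm too high (231 mm instead of 225 mm). I took this as a shared camera bias. The gripper felt contact when the hook seated, and carried only the hanger's weight once raised 1 mm.
- **Last look at the hanger:** the final fixed-camera fix was noisier, putting the hook at y 0.101 m and 237 mm high. The mark was not detected in that look.
- **Feed knob:** it read 3.7 mm off its home position in the last picture, close to the 4 mm limit. I put this down to network error, because the trial tile sits where a slide that is home would leave it.

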